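# Hang the rinsed parts basket up to dry

## Robot

A 6-joint arm with a two-finger parallel gripper is mounted at the origin on a cart in front of the work surface, level with it; the furniture and walls round the work are solid. World frame = base frame: x ahead of the robot, y to its left, z up, the work surface at z = 0. Lengths are in m, angles in degrees, forces in N, time in s.
With the tool pointing down it reaches from about 0.4 to 0.825 m from the base axis. Payload 7 kg.
Tool frame: the origin (TCP) lies midway between the tips of the shut fingers; the grasp point (between the pads) lies r.grasp_offset behind it (r.grasp_offset is the distance from the TCP to the grasp point, in m); z points along the fingers, y is the direction in which the jaws open and shut (so a half turn about z gives the same grasp; the last joint's range is limited). The gripper opens to 88 mm and grips with 3 to 60 N. Pads are 19 mm wide; open, the fingers measure 130 mm over their backs; the gripper's body (78 mm by 193 mm) begins 47 mm behind the grasp point.
Start: joints at [-51.045, 20.546, 0.682, 0, -70.136, -16.507], TCP at [0.258, -0.624, 0.227] pointing down, gripper open.
Joint ranges: [-176.03, 176.03], [-82.01, 121.73], [-58.28, 71.71], [-173.87, 95.51], [-174.79, -0.11], [-173.66, 173.66]. Speed limits (degrees/s): [136.94, 136.94, 172.46, 180, 180, 180].

## Interface

Orientations are given as [roll, pitch, yaw] about the fixed x, y, z axes, in that order (R = Rz(yaw) Ry(pitch) Rx(roll)).
In Python, from plant import status, imaging, r gives the robot as it stands.
- The arm moves only by the tool apply_moves, never from a script. Its argument "moves" is a list of rows, each a list of 6 numbers: the shift along the tool's x, y, z in units of 200 mm (1.0 is 200 mm), then the turn, a rotation vector about the tool's x, y, z in units of 90 degrees (1.0 is 90 degrees). In form: [[tx, ty, tz, rx, ry, rz], ...]. A call has 1 to 12 rows; each row is the pose to reach, as a shift and turn from the pose measured when the call began, along the tool's axes at that moment; what a row does not reach only later rows make up. A row lasts 1/8 s, in which the tool goes at most 62.5 mm and 10.7 degrees, less where a joint would pass 70% of its speed; a pose out of reach is approached as far as the arm can. A call with a number of a shift or a turn outside -1 to 1 is refused whole. A call with a gripper value outside its range is refused whole. "hand" is the closure, from -1 (fully open) to 1 (shut), set as the call begins (left out, the last holds). The fingers move at their own pace and stop on an object; "grip_force" is the grip in N (left out, the last holds). Time passes only in rows, so rows that repeat a pose let the fingers close. It gives the time, the measured TCP pose, the force and the opening at its end, in the units of the state.
- status.get_state(): the state, without advancing time (a new reading comes with each control period).
- imaging.capture(name): name is "scene" or "top" or "wrist"; returns (picture, depth): 420x560x3 uint8, blue, green, red; 420x560 float32, m along the optical axis (not along the pixel's ray), 0 where there is no reading.
- imaging.camera_info(name): a dict with "fx", "fy", "cx", "cy" (pixels), "k1" (the pictures are not rectified: a ray, as slopes to the right and down, at radius r is drawn at 1 + k1 r^2 times it, then the intrinsics apply), "T" (4x4, takes a point from camera to world coordinates). Camera axes: x right, y up, looking along -z (the intrinsics and any distortion apply to the point x, -y, -z); pixel columns grow to the right and rows downward; lengths in m; the calibration is good to about 2 mm. A picture is of the moment at which its call begins: read the wrist's pose just before it. camera_info takes no time and is no camera call; for the wrist camera it gives the pose at the moment of the call.
- r.close_job(): hands the job in, once; it reports no verdict.
The state is a dict: "time_s": time; "joints": joint angles; "qd": joint speeds; "joint_torque": joint torques, N m; "tcp_pos": TCP position; "eef_rot": TCP orientation; "contact_force": force on the tool from outside, world axes, zero at the start; "moment": the same for the moment, N m; "gripper_width": finger opening in m.
Only numpy, scipy, OpenCV 4.12 (cv2) and the standard library are available. Lean on these libraries where they do the work, as an engineer would, in place of code of your own. Each camera call takes 0.05 s, during which the arm holds its last target.

## Task

The parts basket has been knocked over: stand it upright on the grey board it lies on and let go of it. Then take it again by its sides, with the fingers off the handle bar, hang it by that bar in the dip of the drying stand's hook and let go; once it hangs there, switch the blower on by flipping the stand's toggle lever all the way over towards the blower. Leave the tape roll, the torch and the side cutters where they lie.

Things in the scene. Friction and masses are not known exactly. Their poses are not given: they have to be found in the camera images.
- basket: Loose open-topped basket of perforated sheet metal with a fixed hoop handle, 0.14 to 0.28 kg. Origin: centre of its underside; own z runs up to the open mouth, y along the handle bar. Box 64 mm (x) by 60 (y) by 66 high (z), walls 3 mm. At the start it lies on its -x side on the board, mouth roughly towards the robot. Can be gripped across the bar, or across both side faces (60 mm, along y).
- handle_bar: Straight bar of the basket's hoop handle, part of the basket, 36 mm along y; origin at its middle, 112 mm above the underside; axes as the basket's. The hoop is 8 mm round steel in the plane x = 0; its uprights stand at y = -26 and +26 mm (60 mm over both, flush with the side faces; 44 mm clear inside); 42 mm clear from bar to rim. At the start the bar is level, 38 mm above the bench.
- basket_edge (a point): Middle of the basket's bottom edge that lies on the board at the start (x = -32 mm, z = 0 in the basket's frame). Turned up 90 degrees about this edge, away from the mouth's side, the basket stands upright.
- stand: Drying stand, fixed to the bench: 10 mm grey plate with a steel post and hook, a black blower and a toggle switch. Origin on the bench under the hook's dip; own x runs from the hook's free tip to the post, y to its left. Plate: x -75 to 185 mm, y -83 to 83, and to y = -175 under the switch. Post 10 mm thick at x = 90. Blower x 120 to 180 mm, 142 mm wide (y), top 137 mm above the bench.
- hook_seat (a point): In the hook's dip, 192 mm above the bench: where the bar's centre line lies when hung; axes as the stand's. The hook is 10 mm round steel in the plane y = 0: from the post top (steel up to 200 mm above the bench) it runs to -x, drops into the dip (x -7 to +10 mm, top of the steel 188 mm up) and turns up to the free tip. The bar goes in over the tip, along +x, then down.
- hook_tip (a point): End of the hook's upturned free tip (x = -21 mm from the dip); the steel ends 203 mm above the bench here.
- switch (a joint): Toggle lever angle: 0 to 1.0 rad. At 0 (off) it leans 0.5 rad towards the stand's -x, at 1.0 (on) 0.5 rad towards +x (the blower's side); light (under 1 N at the ball), stays where it is left, no spring. Starts at 0 to 0.15. Its pivot runs along the stand's y, 32 mm above the bench, at x = 20, y = -135 mm of the stand.
- switch_tip (a point): Centre of the 26 mm black ball at the top of the toggle lever, 80 mm from the pivot: about 102 mm above the bench at either end of its swing, 112 mm at mid swing. Push it along the stand's +x (about 77 mm) to switch on. The switch block below it is 70 mm (x) by 50 mm, up to 35 mm above the bench.
- tape_small: Bystander: roll of tape lying flat, 62 mm across, 15 mm high, loose. Origin at the centre of its underside.
- torch: Bystander: pocket torch lying down, 108 mm long along its y, 25 mm thick, loose. Origin at the centre of its underside.
- cutters: Bystander: side cutters lying flat, 133 mm long along y, 60 mm wide, 13 mm high, loose. Origin at the centre of its underside.
- board: Flat grey board, 240 by 300 mm, 6 mm thick, fixed on the bench; the basket lies on it. Its top is 6 mm above the bench. Origin at the centre of its underside.

How it is judged:
By the outcome, as a careful person would: the job done as asked, in the order asked, and still so for the second after the job is handed in, with the robot touching nothing.
It also fails if it takes over 61 s, if anything falls off the work surface, if the arm or the gripper's body presses on something with over 40 N, if the wrist force passes 120 N, or if a joint passes its speed limit or range.

## Working session

There is one attempt and no reset: what is moved stays moved. The work goes in short steps, Python scripts to look and compute and a tool call to move; the robot and the scene stay as the last step left them, time stands still between calls to the robot, and variables do not carry over. Pictures are saved under pics/ and viewed, and the job is handed in when it is done.

Besides the shell and the picture viewer there is one more tool, called after "Emit:" by a JSON object that holds its "fn" and its "kwargs". apply_moves: Moves the arm, as the interface text tells. Its arguments: {"type":"object","properties":{"moves":{"type":"array","items":{"type":"array","items":{"type":"number"}}},"hand":{"type":"number"},"grip_force":{"type":"number"}},"required":["moves"]}

```bash
mkdir -p pics; ls; python3 - <<'E'
from plant import status, imaging, r
import cv2
print(status.get_state()); print(r.grasp_offset)
for n in ("scene","top","wrist"):
    i=imaging.camera_info(n); print(n,i)
    p,d=imaging.capture(n); cv2.imwrite(f"pics/{n}0.png",p)
    import numpy as np; np.save(f"pics/{n}0.npy",d); np.save(f"pics/{n}0_info.npy",i,allow_pickle=True)
E
```

```text
pics
{'time_s': 0.0, 'joints': array([-5.10444517e+01,  2.05890402e+01,  6.35136430e-01, -1.86465973e-02,
       -7.01357267e+01, -1.65077490e+01]), 'qd': array([ 0.02801993, -0.01563953,  0.00505444, -0.01913882,  0.00730511,
       -0.05986135]), 'joint_torque': array([-1.32376204e-03, -5.82716453e+01,  2.93060696e+01,  6.99703708e+00,
        6.89007895e-03, -1.94962754e-04]), 'tcp_pos': array([ 0.2575416, -0.6234239,  0.2256647]), 'eef_rot': array([ 1.79909083e+02, -8.66358716e-03, -1.57558544e+02]), 'contact_force': array([ 1.1075064 ,  0.81374167, -0.17433905]), 'moment': array([ 0.01945625,  0.03000655, -0.00564167]), 'gripper_width': 0.08725060363521815}
0.0188
scene {'fx': 517.3166890676026, 'fy': 517.3166890676026, 'cx': 274.65581671250476, 'cy': 218.23888775662556, 'k1': -0.10895139962120469, 'T': array([[-0.56244105,  0.5468431 , -0.62017956, -0.38218372],
       [-0.82667274, -0.3868736 ,  0.40858414,  0.59330465],
       [-0.01649968,  0.74249003,  0.66965388,  1.1333081 ],
       [ 0.        ,  0.        ,  0.        ,  1.        ]])}
top {'fx': 528.270580470749, 'fy': 528.270580470749, 'cx': 285.31560287393336, 'cy': 206.7033530716207, 'k1': -0.11817776165337485, 'T': array([[-5.58211095e-03,  9.87987289e-01, -1.54434312e-01,
         3.40771736e-01],
       [-9.99984080e-01, -5.64237911e-03,  4.80673679e-05,
        -2.50872961e-02],
       [-8.23886988e-04,  1.54432122e-01,  9.88003057e-01,
         1.64231265e+00],
       [ 0.00000000e+00,  0.00000000e+00,  0.00000000e+00,
         1.00000000e+00]])}
wrist {'fx': 308.06821082583957, 'fy': 308.06821082583957, 'cx': 276.04456774071207, 'cy': 211.02474494338364, 'k1': 0.005161049772597371, 'T': array([[-0.38066372, -0.89562411, -0.2301143 ,  0.19585112],
       [ 0.9247129 , -0.3683945 , -0.0958726 , -0.64913012],
       [ 0.00109298, -0.24928488,  0.96842958,  0.38362766],
       [ 0.        ,  0.        ,  0.        ,  1.        ]])}
```

View pics/scene0.png

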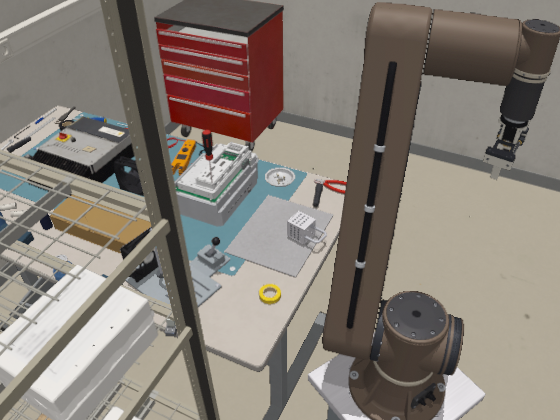

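View pics/top0.png

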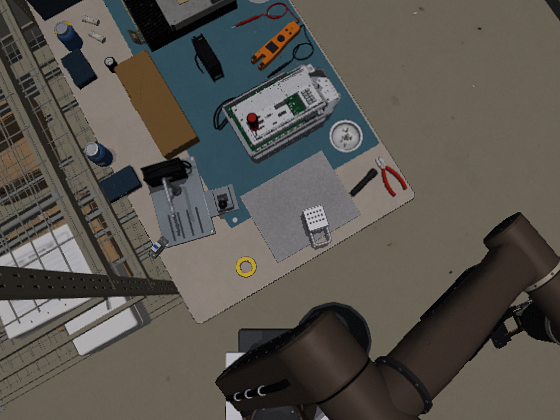

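View pics/wrist0.png

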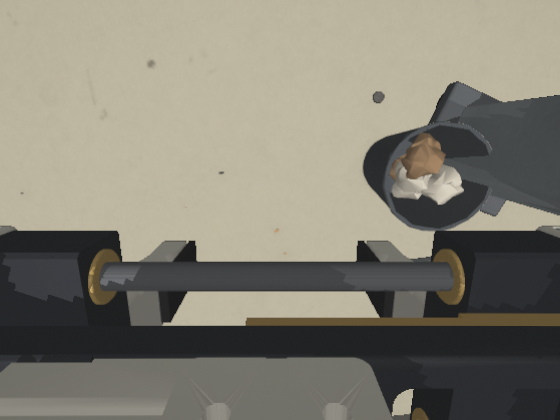

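The top view shows the basket at about (316,225), lying on the board with its handle towards the robot. The stand is at (180,205) with the switch ball at about (225,203). The tape is at (246,267), and the torch and cutters are at about (363,182) and (392,178). Next I'll enlarge these areas.

```bash
cat > h.py <<'E'
import numpy as np, cv2
def load(n,k=0):
    return cv2.imread(f"pics/{n}{k}.png"),np.load(f"pics/{n}{k}.npy"),np.load(f"pics/{n}{k}_info.npy",allow_pickle=True).item()
def snap(n,k):
    from plant import imaging
    i=imaging.camera_info(n); p,d=imaging.capture(n)
    cv2.imwrite(f"pics/{n}{k}.png",p); np.save(f"pics/{n}{k}.npy",d); np.save(f"pics/{n}{k}_info.npy",i,allow_pickle=True)
    return p,d,i
def rays(i,uv):
    uv=np.atleast_2d(np.array(uv,float)); x=(uv[:,0]-i['cx'])/i['fx']; y=(uv[:,1]-i['cy'])/i['fy']
    rd=np.hypot(x,y); ru=rd.copy()
    for _ in range(20): ru=rd/(1+i['k1']*ru**2)
    s=np.where(rd>0,ru/np.maximum(rd,1e-12),1)
    return np.c_[x*s,-y*s,-np.ones(len(x))]
def at_depth(i,uv,d):
    p=rays(i,uv)*np.atleast_1d(d)[:,None]; return p@i['T'][:3,:3].T+i['T'][:3,3]
def at_z(i,uv,z):
    R=rays(i,uv)@i['T'][:3,:3].T; o=i['T'][:3,3]; return o+R*((z-o[2])/R[:,2])[:,None]
def proj(i,P):
    P=np.atleast_2d(P); c=(P-i['T'][:3,3])@i['T'][:3,:3]; x=c[:,0]/-c[:,2]; y=-c[:,1]/-c[:,2]
    f=1+i['k1']*(x*x+y*y); return np.c_[x*f*i['fx']+i['cx'],y*f*i['fy']+i['cy']]
def cloud(i,d,box):
    u0,v0,u1,v1=box; U,V=np.meshgrid(np.arange(u0,u1),np.arange(v0,v1)); dd=d[v0:v1,u0:u1].ravel()
    m=dd>0; uv=np.c_[U.ravel(),V.ravel()][m]; return uv,at_depth(i,uv,dd[m])
def crop(p,box,s,name):
    u0,v0,u1,v1=box; c=cv2.resize(p[v0:v1,u0:u1],None,fx=s,fy=s,interpolation=cv2.INTER_CUBIC)
    for u in range((u0+9)//10*10,u1,10):
        cv2.line(c,((u-u0)*s,0),((u-u0)*s,4 if u%50 else 10),(0,0,255),1)
        if u%20==0: cv2.putText(c,str(u),((u-u0)*s,18),0,0.35,(0,0,255),1)
    for v in range((v0+9)//10*10,v1,10):
        cv2.line(c,(0,(v-v0)*s),(5,(v-v0)*s),(0,0,255),1)
        if v%20==0: cv2.putText(c,str(v),(7,(v-v0)*s+4),0,0.35,(0,0,255),1)
    cv2.imwrite(f"pics/{name}.png",c)
E
python3 - <<'E'
from h import *
p,d,i=load("top"); crop(p,(140,145,250,255),5,"top_stand"); crop(p,(240,145,380,260),5,"top_bas")
p,d,i=load("scene"); crop(p,(120,220,260,330),5,"sc_stand"); crop(p,(220,180,350,290),5,"sc_bas")
E
```

```text
(no output)
```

View pics/top_stand.png

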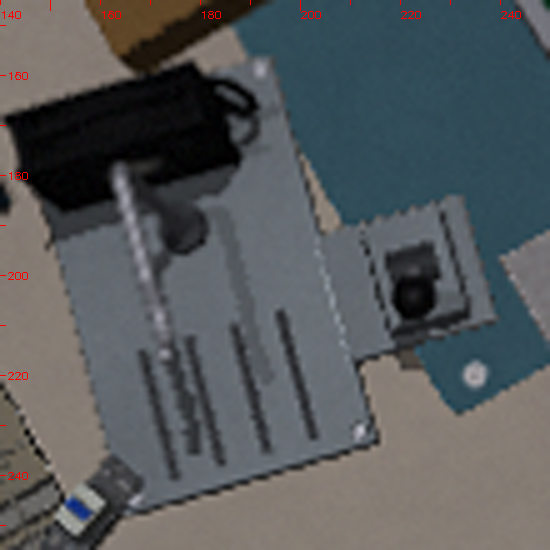

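View pics/top_bas.png

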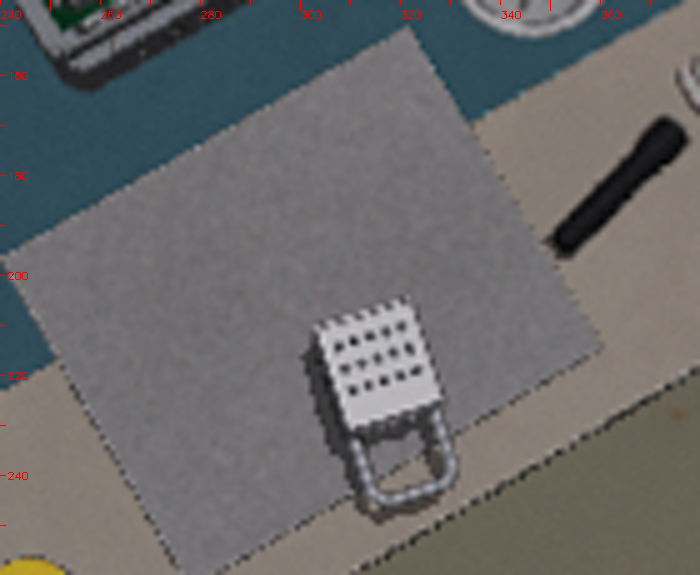

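View pics/sc_stand.png

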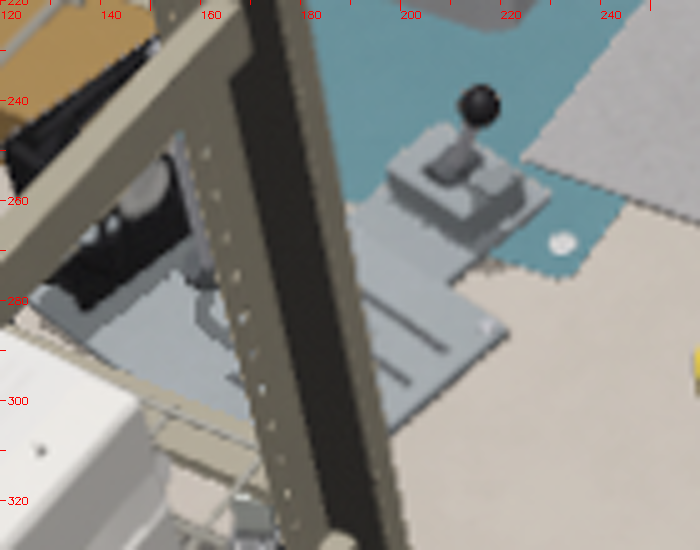

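View pics/sc_bas.png

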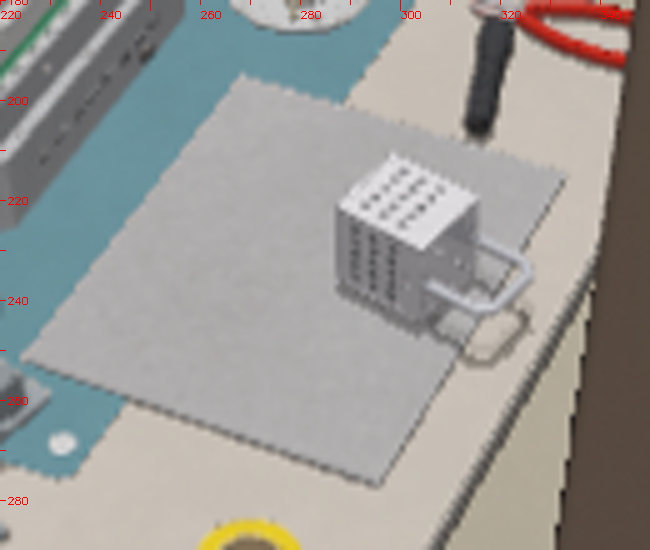

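```bash
python3 - <<'E'
from h import *
np.set_printoptions(precision=4,suppress=True)
p,d,i=load("top")
print("bas",at_z(i,[(302.5,209.5),(320,204.5),(326.5,226),(308.5,231.5)],.070))
print("bar",at_z(i,[(318.5,243.5),(314,246),(327,243)],.038))
print("plate corners",at_z(i,[(166,248),(213.5,234),(210,216.5),(237,209),(230,184.5),(193,157),(151,192)],.010))
print("ball",at_z(i,[(221,203.5)],.102), d[203,221], at_depth(i,[(221,203)],d[203,221]))
print("hook line", at_z(i,[(163,180),(168,198),(172.5,216)],.2))
print("hook shadow tip?")
print("tape",at_z(i,[(246,267)],.015),"torch",at_z(i,[(352,193.5),(373,171)],.012))
uv,P=cloud(i,d,(140,145,250,255))
m=P[:,2]>.12
for a,b in zip(uv[m][::1],P[m]): 
    if b[2]>.15: print(a,b)
E
```

```text
bas [[ 0.5777 -0.0768  0.07  ]
 [ 0.5927 -0.1298  0.07  ]
 [ 0.5273 -0.1483  0.07  ]
 [ 0.5111 -0.0941  0.07  ]]
bar [[ 0.4776 -0.1255  0.038 ]
 [ 0.4701 -0.1117  0.038 ]
 [ 0.479  -0.1515  0.038 ]]
plate corners [[0.468  0.3468 0.01  ]
 [0.5113 0.1987 0.01  ]
 [0.5663 0.2105 0.01  ]
 [0.5895 0.126  0.01  ]
 [0.6678 0.1489 0.01  ]
 [0.7581 0.2684 0.01  ]
 [0.6455 0.3999 0.01  ]]
ball [[0.5922 0.1651 0.102 ]] 1.5536872 [[0.5926 0.1643 0.1091]]
hook line [[0.644  0.3175 0.2   ]
 [0.5926 0.3017 0.2   ]
 [0.5419 0.2876 0.2   ]]
hook shadow tip?
tape [[0.4085 0.0966 0.015 ]] torch [[ 0.6364 -0.2349  0.012 ]
 [ 0.7085 -0.3037  0.012 ]]
[163 177] [0.6553 0.3207 0.1877]
[164 177] [0.6545 0.317  0.1911]
[165 177] [0.654  0.3137 0.193 ]
[163 178] [0.6506 0.3186 0.1961]
[164 178] [0.6495 0.3147 0.2008]
[165 178] [0.652  0.3146 0.1889]
[166 178] [0.6522 0.3119 0.1881]
[163 179] [0.647  0.3178 0.1992]
[164 179] [0.6468 0.3147 0.2002]
[165 179] [0.648  0.3132 0.1945]
[166 179] [0.6504 0.313  0.1829]
[167 179] [0.6535 0.3135 0.1684]
[163 180] [0.6434 0.3169 0.2026]
[164 180] [0.6435 0.3142 0.2021]

[... 3850 characters left out ...]
0.1885]
[173 211] [0.5571 0.2883 0.1925]
[171 212] [0.5553 0.2953 0.1857]
[172 212] [0.5545 0.2913 0.1909]
[173 212] [0.5548 0.2891 0.1883]
[171 213] [0.5523 0.2951 0.1865]
[172 213] [0.552  0.2918 0.1885]
[173 213] [0.5513 0.288  0.1931]
[174 213] [0.5523 0.2866 0.1863]
[171 214] [0.5475 0.2919 0.2007]
[172 214] [0.5478 0.2896 0.1979]
[173 214] [0.5479 0.287  0.1971]
[174 214] [0.5487 0.2854 0.1915]
[171 215] [0.5443 0.2912 0.2032]
[172 215] [0.5445 0.2887 0.2019]
[173 215] [0.5438 0.2849 0.2067]
[174 215] [0.5454 0.2845 0.1954]
[171 216] [0.5414 0.291  0.2037]
[172 216] [0.541  0.2877 0.2064]
[173 216] [0.5416 0.2857 0.2024]
[172 217] [0.5398 0.29   0.1951]
[173 217] [0.5394 0.2865 0.1983]
```

```bash
python3 - <<'E'
from h import *
p,d,i=load("top")
b=(240,145,380,260)
uv,P=cloud(i,d,(295,195,340,255))
for lo,hi in ((.06,.08),(.03,.05),(0,.01)):
    m=(P[:,2]>lo)&(P[:,2]<hi); print(lo,m.sum(),P[m].mean(0),P[m].min(0),P[m].max(0))
E
```

```text
0.06 437 [ 0.55440563 -0.11502088  0.06980814] [ 0.51547149 -0.15287951  0.06015828] [ 0.59546289 -0.07820346  0.07983313]
0.03 126 [ 0.49825407 -0.13026072  0.04099179] [ 0.46996476 -0.16376085  0.03012372] [ 0.57014025 -0.07895825  0.04918925]
0 1437 [ 0.5484423  -0.12039226  0.00503828] [ 4.47730982e-01 -1.94990321e-01  7.03870034e-07] [ 0.63411601 -0.0543233   0.00997716]
```

```bash
cat >> h.py <<'E'
from scipy.spatial.transform import Rotation as Ro
np.set_printoptions(precision=4,suppress=True)
def pose():
    from plant import status
    s=status.get_state(); return s, np.array(s['tcp_pos']), Ro.from_euler('xyz',s['eef_rot'],degrees=True)
def Rtool(az,tilt):
    """tool z: horizontal azimuth az (deg), tilt below horizontal deg; jaws horizontal, camera side (x) up/forward"""
    a,t=np.radians([az,tilt]); z=np.array([np.cos(a)*np.cos(t),np.sin(a)*np.cos(t),-np.sin(t)])
    x=np.array([np.cos(a)*np.sin(t),np.sin(a)*np.sin(t),np.cos(t)]); return Ro.from_matrix(np.c_[x,np.cross(z,x),z])
def Rdown(jaw):
    a=np.radians(jaw); y=np.array([np.cos(a),np.sin(a),0]); z=np.array([0,0,-1.]); return Ro.from_matrix(np.c_[np.cross(y,z),y,z])
def goal(pos,R,p=None,R0=None):
    if p is None: s,p,R0=pose()
    t=R0.inv().apply(np.array(pos)-p)/.2; w=(R0.inv()*R).as_rotvec(degrees=True)/90
    return np.r_[t,w].round(3)
def st():
    s,p,R=pose(); print("t",round(s['time_s'],2),"tcp",p,"rot",s['eef_rot'],"w",round(s['gripper_width'],4),"F",s['contact_force'],"q",s['joints'])
E
python3 - <<'E'
from h import *
p,d,i=load("top"); uv,P=cloud(i,d,(100,150,260,330))
# big surrounding obstacles: max height by cell
for x in np.arange(.3,.9,.05):
    print(round(x,2),[round(float(P[(abs(P[:,0]-x)<.025)&(abs(P[:,1]-y)<.025),2].max(initial=-1)),2) for y in np.arange(-.0,.56,.05)])
print(goal([.476,-.133,.15],Rdown(195)))
E
```

```text
0.3 [-1.0, -1.0, 0.01, 0.01, 0.01, 0.01, 0.01, 0.56, 0.5, 0.18, -0.14, -0.14]
0.35 [-1.0, 0.01, 0.01, 0.01, 0.01, 0.01, 0.01, 0.61, 0.5, -1.0, -1.0, -1.0]
0.4 [-1.0, 0.02, 0.03, 0.02, 0.01, 0.01, 0.01, 0.5, 0.51, 0.18, -0.34, -0.17]
0.45 [-1.0, 0.02, 0.03, 0.01, 0.01, 0.01, 0.01, 0.05, 0.47, 0.18, 0.18, -0.37]
0.5 [-1.0, 0.01, 0.01, 0.01, 0.02, 0.02, 0.02, 0.05, 0.17, 0.18, 0.17, -0.34]
0.55 [-1.0, 0.02, 0.02, 0.01, 0.02, 0.02, 0.21, 0.02, 0.01, 0.18, 0.18, -0.33]
0.6 [-1.0, 0.01, 0.02, 0.13, 0.05, 0.02, 0.21, 0.02, 0.02, 0.01, 0.18, 0.04]
0.65 [-1.0, 0.02, 0.01, 0.05, 0.05, 0.02, 0.21, 0.14, 0.14, 0.04, 0.16, 0.04]
0.7 [-1.0, 0.01, 0.01, 0.02, 0.01, 0.11, 0.14, 0.14, 0.14, 0.04, 0.04, 0.04]
0.75 [-1.0, 0.1, 0.1, 0.02, 0.01, 0.02, 0.13, 0.07, 0.01, 0.03, 0.02, 0.1]
0.8 [-1.0, 0.01, 0.01, 0.01, 0.01, 0.01, 0.03, -1.0, 0.01, 0.01, 0.01, 0.04]
0.85 [-1.0, -1.0, -1.0, -1.0, -1.0, -1.0, -1.0, -1.0, -1.0, -1.0, -1.0, -1.0]
0.9 [-1.0, -1.0, -1.0, -1.0, -1.0, -1.0, -1.0, -1.0, -1.0, -1.0, -1.0, -1.0]
[-1.946  1.849  0.381  0.001  0.001 -0.917]
```

```bash
python3 - <<'E'
from h import *
for n,bx in (("top",(0,150,260,350)),("scene",(80,100,300,419))):
    p,d,i=load(n); uv,P=cloud(i,d,bx)
    print(n)
    for lo,hi in ((.03,.1),(.1,.2),(.2,.3),(.3,.4),(.4,.5),(.5,.6),(.6,.8),(.8,1.)):
        m=(P[:,2]>lo)&(P[:,2]<hi)&(P[:,0]>.1)&(P[:,0]<.56)&(P[:,1]>.2)&(P[:,1]<.5)
        Q=P[m]; 
        if len(Q): 
            H,xe,ye=np.histogram2d(Q[:,0],Q[:,1],bins=[np.arange(.1,.6,.05),np.arange(.2,.51,.03)]); print(lo,hi,len(Q)); print(H.astype(int))
E
```

```text
top
0.03 0.1 162
[[ 0  0  0  0  0  0  0  0  0  0]
 [ 0  0  0  0  0  0  0  0  0  0]
 [ 0  0  0  0  0  0  0  0  0  0]
 [ 0  0  0  0  0  0  0  0  0  0]
 [ 0  0  0  0 33 10  0  0  0  0]
 [ 0  0  0  0  0 40  0  0  0  0]
 [ 0  0  0  0  0  0  0  0  0  0]
 [ 0  0  0  0  0 73  6  0  0  0]
 [ 0  0  0  0  0  0  0  0  0  0]]
0.1 0.2 1508
[[  0   0   0   0   0   0   0   0   0   0]
 [  0   0   0   0   0   0   0   0   0   0]
 [  0   0   0   0   0   0   0   0   0   9]
 [  0   0   0   0   0   0   4  56  72  66]
 [  0   0   0   0  63  31  64  15   2   0]
 [  0   0   0   0   2 119  85   1  14   0]
 [  0   0   0   0   0   0 142 109  30  15]
 [  0   0   0   0   0   0   3 154 101  32]
 [  0   0   5   1   0   0   0   5 155  96]]
0.2 0.3 182
[[ 0  0  0  0  0  0  0  0  0  0]
 [ 0  0  0  0  0  0  0  0  0  0]
 [ 0  0  0  0  0  0  0  0  0  0]
 [ 0  0  0  0  0  0  0  0  0  0]
 [ 0  0  0  0 67 21  0  0  0  7]
 [ 0  0  0  0  1 79  0  0  0  0]
 [ 0  0  0  0  0  0  0  0  0  0]
 [ 0  0  0  0  0  0  0  0  0  0]
 [ 0  0  4  3  0  0  0  0  0  0]]
0.3 0.4 418
[[  0   0   0   0   0   0   0   0   0   0]
 [  0   0   0   0  
[... 3952 characters left out ...]
  0   0   0   0   0   0   0   0   0   0]
 [  0   0   0   0   0   0   0   0   0   0]
 [  0   0   0   0 257 340   8  22  48  81]
 [  0   0   0   0   0 583 321  47  30  30]
 [  0   0   0   0   0   0  51  45  54  53]
 [  0   0   0   0   0   0   0  58  46  12]
 [  0   0   0   0   0   0   0   1  55   4]]
0.6 0.8 2374
[[  0   0   0   0   0   0   0   0   0   0]
 [  0   0   0   0   0   0   0   0   0   0]
 [  0   0   0   0   0   0   0   0   0   0]
 [  0   0   0   0   0   0   0   0   0   0]
 [  0   0   0   0 406 572  13   0   0   0]
 [  0   0   0   0   0 923 460   0   0   0]
 [  0   0   0   0   0   0   0   0   0   0]
 [  0   0   0   0   0   0   0   0   0   0]
 [  0   0   0   0   0   0   0   0   0   0]]
```

Emit:
{"fn": "apply_moves", "kwargs": {"moves": [[-0.97,0.92,0.0,0,0,-0.46],[-0.97,0.92,0.0,0,0,-0.46],[-0.97,0.92,0.0,0,0,-0.46],[-0.97,0.92,0.0,0,0,-0.46],[-0.97,0.92,0.0,0,0,-0.46]], "hand": 0.18}}

```text
time_s: 0.78
tcp_pos: [0.3675, -0.3767, 0.2264]
eef_rot: [180.0, 0.1, -115.9]
contact_force: [-0.5, -0.4, 0.5]
gripper_width: 0.043
```

```bash
python3 - <<'E'
from h import *
for n,bx in (("top",(0,150,260,350)),("scene",(80,100,300,419))):
    p,d,i=load(n); uv,P=cloud(i,d,bx)
    m=(P[:,2]>.2)&(P[:,2]<.7)&(P[:,0]>.25)&(P[:,0]<.45)&(P[:,1]>.25)&(P[:,1]<.4)
    print(n,cv2.convexHull(P[m][:,:2].astype(np.float32))[:,0])
    m=(P[:,2]>.1)&(P[:,2]<.5)&(P[:,0]>.45)&(P[:,0]<.56)&(P[:,1]>.33)&(P[:,1]<.5)
    print(cv2.convexHull(P[m][:,:2].astype(np.float32))[:,0])
p,d,i=snap("scene",1); crop(p,(380,0,560,190),3,"sc_arm"); st()
print(goal([.476,-.133,.15],Rdown(195)))
E
```

```text
top [[0.4347 0.3995]
 [0.4345 0.4   ]
 [0.3036 0.3996]
 [0.3031 0.3993]
 [0.3029 0.3991]
 [0.3257 0.3496]
 [0.33   0.3426]
 [0.3321 0.3397]
 [0.3335 0.3399]
 [0.3407 0.3422]
 [0.3428 0.3432]
 [0.3492 0.3462]
 [0.3562 0.3496]
 [0.4254 0.3908]
 [0.4325 0.3972]]
[[0.5596 0.4717]
 [0.5593 0.4949]
 [0.5588 0.4968]
 [0.5582 0.4984]
 [0.5568 0.4986]
 [0.532  0.4999]
 [0.4722 0.4995]
 [0.4614 0.4956]
 [0.4552 0.4899]
 [0.4522 0.4861]
 [0.45   0.4366]
 [0.4501 0.4137]
 [0.4503 0.4081]
 [0.4554 0.4096]
 [0.4651 0.4143]
 [0.5175 0.4445]
 [0.5434 0.4601]
 [0.5562 0.4681]
 [0.5583 0.4696]]
scene [[0.4373 0.399 ]
 [0.4327 0.3995]
 [0.423  0.3999]
 [0.303  0.4   ]
 [0.2978 0.3999]
 [0.3219 0.3489]
 [0.325  0.3433]
 [0.3276 0.3398]
 [0.3308 0.3376]
 [0.3323 0.3372]
 [0.333  0.3372]
 [0.3337 0.3373]
 [0.3345 0.3377]]
[[0.5581 0.471 ]
 [0.5573 0.4718]
 [0.5483 0.4756]
 [0.5116 0.4764]
 [0.4508 0.4487]
 [0.4501 0.4394]
 [0.4501 0.42  ]
 [0.4502 0.4084]
 [0.4522 0.4061]
 [0.4552 0.4072]
 [0.5154 0.4416]
 [0.5477 0.462 ]
 [0.5559 0.468 ]
 [0.5572 0.4691]]
t 0.82 tcp [ 0.3678 -0.3766  0.2264] rot [ 179.9888    0.0758 -116.0311] w 0.0398 F [0.0281 1.3959 0.1218] q [-24.366    6.5412 -17.8941  -0.0836 -65.5737  -1.6305]
[-1.331  0.048  0.384 -0.     0.001 -0.456]
```

View pics/scene1.png

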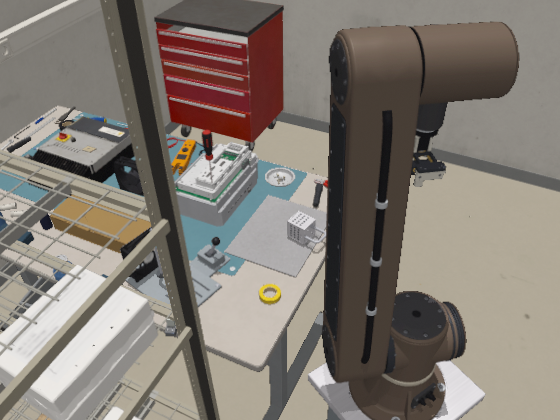

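Emit:
{"fn": "apply_moves", "kwargs": {"moves": [[-0.67,0.024,0.1,0,0,-0.23],[-0.67,0.024,0.19,0,0,-0.46],[-0.67,0.024,0.19,0,0,-0.46],[-0.67,0.024,0.19,0,0,-0.46]]}}

```text
time_s: 1.32
tcp_pos: [0.4225, -0.2533, 0.1878]
eef_rot: [180.0, 0.1, -74.3]
contact_force: [-0.4, -0.8, 0.9]
gripper_width: 0.036
```

```bash
python3 - <<'E'
from h import *
st(); print(goal([.476,-.133,.15],Rdown(195)))
E
```

```text
t 1.32 tcp [ 0.4225 -0.2533  0.1878] rot [179.9657   0.1014 -74.2783] w 0.036 F [-0.3739 -0.7853  0.9361] q [ -8.1012   5.0679 -24.9477  -0.0911 -60.0568  23.8684]
[-0.506 -0.421  0.19   0.     0.001  0.008]
```

Emit:
{"fn": "apply_moves", "kwargs": {"moves": [[-0.25,-0.21,0.1,0,0,0],[-0.506,-0.421,0.19,0,0,0.008],[-0.506,-0.421,0.19,0,0,0.008],[-0.506,-0.421,0.19,0,0,0.008]]}}

```text
time_s: 1.82
tcp_pos: [0.4762, -0.133, 0.1495]
eef_rot: [179.9, 0.1, -75.0]
contact_force: [-0.2, -0.1, -0.9]
gripper_width: 0.036
```

```bash
python3 - <<'E'
from h import *
st(); p,d,i=snap("wrist",2); st()
print(proj(i,[[.477,-.134,.038],[.585,-.105,.006]]))
E
```

```text
t 1.82 tcp [ 0.4762 -0.133   0.1495] rot [179.8975   0.1024 -74.966 ] w 0.036 F [-0.1916 -0.1195 -0.9348] q [  7.148    7.4719 -27.7555  -0.1068 -54.8882   7.9476]
t 1.88 tcp [ 0.476  -0.1336  0.1499] rot [179.9236   0.0953 -75.0092] w 0.0359 F [ 0.0539  0.1273 -0.4014] q [  7.0799   7.4341 -27.7553  -0.1026 -54.8994   7.97  ]
[[275.3005 206.8134]
 [163.4104 199.3692]]
```

View pics/wrist2.png

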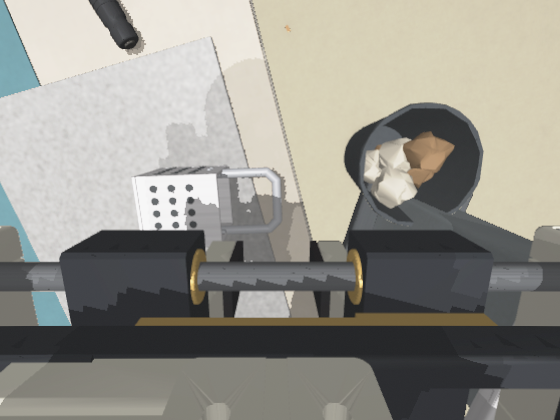

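The wrist view shows the bar running vertically at u≈278, from v≈172 to 230, between the jaw lines. The basket's top face is on the left at u 135–220.

```bash
python3 - <<'E'
from h import *
p,d,i=load("wrist",2); crop(p,(120,140,320,270),4,"w2c")
print(at_z(i,[(278,200.5),(281,175),(281,226)],.038))
uv,P=cloud(i,d,(120,150,310,235))
m=(P[:,2]>.06)&(P[:,2]<.09); print(P[m].min(0),P[m].max(0),P[m].mean(0))
E
```

```text
[[ 0.4762 -0.1402  0.038 ]
 [ 0.4796 -0.163   0.038 ]
 [ 0.4673 -0.1179  0.038 ]]
[ 0.5158 -0.1547  0.06  ] [ 0.5929 -0.0942  0.0723] [ 0.5545 -0.1251  0.0697]
```

View pics/w2c.png

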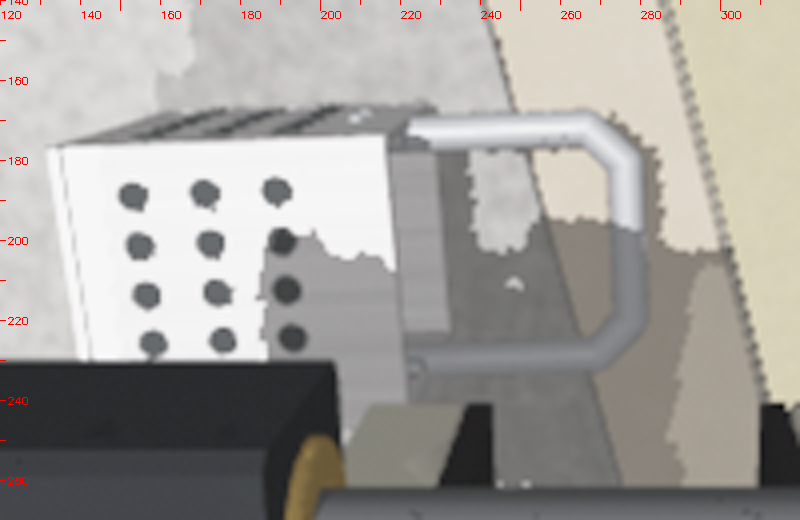

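```bash
python3 - <<'E'
from h import *
print(goal([.4775,-.136,.022],Rdown(195)))
E
```

```text
[ 0.015 -0.005  0.639  0.001  0.001 -0.   ]
```

Emit:
{"fn": "apply_moves", "kwargs": {"moves": [[0,0,0.2,0,0,0],[0.015,-0.005,0.4,0,0,0],[0.015,-0.005,0.55,0,0,0],[0.015,-0.005,0.635,0,0,0],[0.015,-0.005,0.635,0,0,0]]}}

```text
time_s: 2.5
tcp_pos: [0.4764, -0.1375, 0.0221]
eef_rot: [179.8, 0.1, -75.1]
contact_force: [-0.2, 0.1, -0.5]
gripper_width: 0.0354
```

Emit:
{"fn": "apply_moves", "kwargs": {"moves": [[0,0,0,0,0,0],[0,0,0,0,0,0],[0,0,0,0,0,0],[0,0,0,0,0,0]], "hand": 1, "grip_force": 6}}

```text
time_s: 3.0
tcp_pos: [0.4766, -0.1374, 0.0225]
eef_rot: [179.8, 0.1, -75.1]
contact_force: [0.3, 0.9, 0.6]
gripper_width: 0.0077
```

```bash
python3 - <<'E'
from h import *
st(); p,d,i=snap("wrist",3); snap("top",3); crop(load("top",3)[0],(240,145,380,260),5,"top3c")
E
```

```text
t 3.0 tcp [ 0.4766 -0.1374  0.0225] rot [179.8284   0.1093 -75.1273] w 0.0077 F [0.2555 0.8802 0.5978] q [  6.5971  17.5957 -35.6497  -0.1389 -36.9402   8.387 ]
```

View pics/wrist3.png

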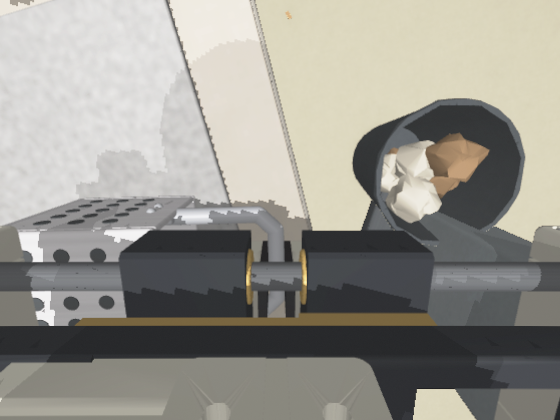

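Emit:
{"fn": "apply_moves", "kwargs": {"moves": [[0,-0.025,-0.071,0,0,0],[0,-0.06,-0.14,0,0,0],[0,-0.104,-0.202,0,0,0],[0,-0.155,-0.258,0,0,0],[0,-0.213,-0.308,0,0,0],[0,-0.277,-0.349,0,0,0],[0,-0.346,-0.382,0,0,0]]}}

```text
time_s: 3.98
tcp_pos: [0.5446, -0.1196, 0.0993]
eef_rot: [179.8, 0.1, -75.1]
contact_force: [-1.4, 0.1, 3.2]
gripper_width: 0.0074
```

```bash
python3 - <<'E'
from h import *
st(); p,d,i=snap("scene",4); crop(p,(220,160,350,290),5,"sc4c")
E
```

```text
t 3.98 tcp [ 0.5446 -0.1196  0.0993] rot [179.8046   0.0946 -75.1108] w 0.0074 F [-1.4472  0.0675  3.1606] q [  7.6864  16.4473 -23.593   -0.0903 -50.1655   7.2609]
```

View pics/sc4c.png

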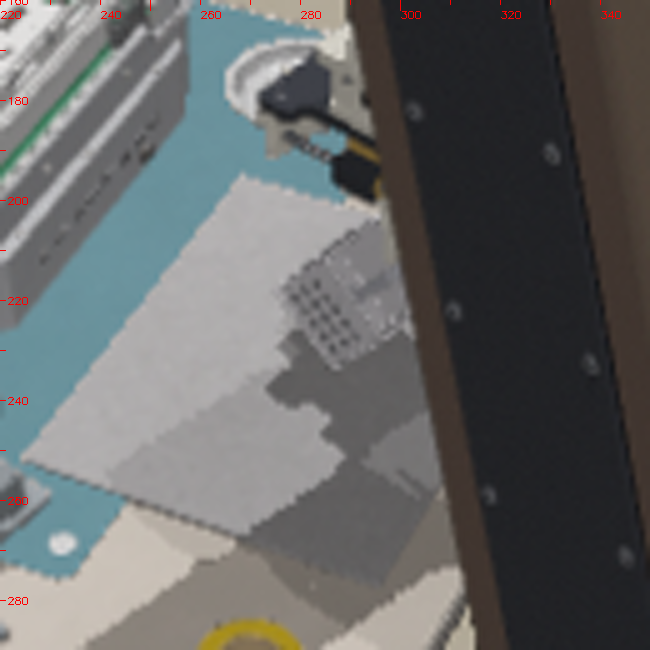

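Emit:
{"fn": "apply_moves", "kwargs": {"moves": [[0,-0.08,-0.03,0,0,0],[0,-0.147,-0.04,0,0,0],[0,-0.223,-0.045,0,0,0],[0,-0.299,-0.04,0,0,0],[0,-0.374,-0.025,0,0,0],[0,-0.374,-0.025,0,0,0]]}}

```text
time_s: 4.78
tcp_pos: [0.6201, -0.0997, 0.1043]
eef_rot: [179.9, 0.0, -75.0]
contact_force: [-0.6, -0.7, -1.2]
gripper_width: 0.0075
```

```bash
python3 - <<'E'
from h import *
st(); p,d,i=snap("scene",5); crop(p,(220,160,350,290),5,"sc5c");p,d,i=snap("top",5); crop(p,(260,145,380,260),5,"top5c"); p,d,i=snap("wrist",5)
E
```

```text
t 4.78 tcp [ 0.6201 -0.0997  0.1043] rot [179.9009   0.0459 -75.0487] w 0.0075 F [-0.6069 -0.6657 -1.1511] q [  8.6294  21.9727 -14.3018  -0.043  -53.8291   6.3474]
```

View pics/sc5c.png

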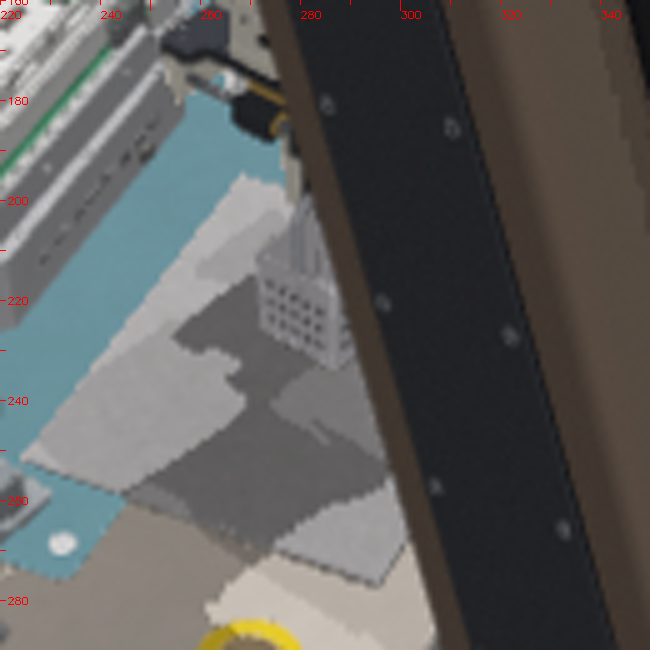

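View pics/wrist5.png

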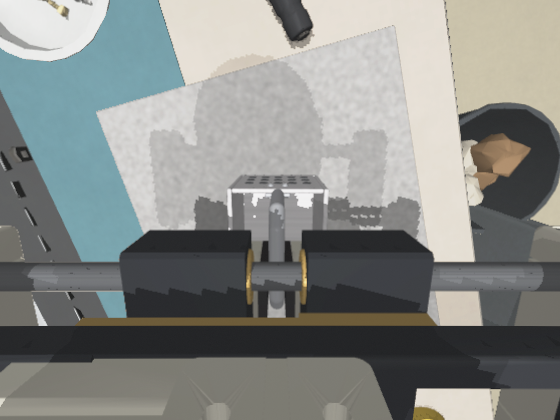

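View pics/top5c.png

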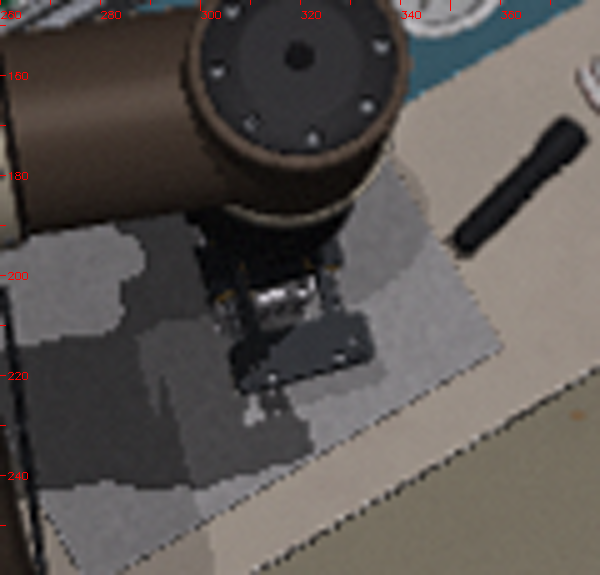

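Emit:
{"fn": "apply_moves", "kwargs": {"moves": [[0,0,0.008,0,0,0],[0,0,0.008,0,0,0]]}}

```text
time_s: 5.18
tcp_pos: [0.6184, -0.1002, 0.1037]
eef_rot: [179.9, 0.1, -75.1]
contact_force: [-1.3, 1.0, 5.1]
gripper_width: 0.0076
```

Emit:
{"fn": "apply_moves", "kwargs": {"moves": [[0,0,0.01,0,0,0],[0,0,0.01,0,0,0],[0,0,0.01,0,0,0]], "hand": 0.2}}

```text
time_s: 5.55
tcp_pos: [0.6183, -0.1002, 0.1016]
eef_rot: [179.9, 0.1, -75.1]
contact_force: [-0.3, -0.3, -0.1]
gripper_width: 0.0314
```

```bash
python3 - <<'E'
from h import *
st(); p,d,i=snap("wrist",6); uv,P=cloud(i,d,(220,160,335,235)); m=(P[:,2]>.03)&(P[:,2]<.09); print(P[m].min(0),P[m].max(0)); crop(p,(200,150,350,270),5,"w6c")
E
```

```text
t 5.55 tcp [ 0.6183 -0.1002  0.1016] rot [179.9057   0.0531 -75.0811] w 0.0314 F [-0.2588 -0.2643 -0.0811] q [  8.5961  21.9893 -14.6846  -0.0527 -53.4258   6.3543]
[ 0.5855 -0.1396  0.03  ] [ 0.6545 -0.0843  0.09  ]
```

View pics/w6c.png

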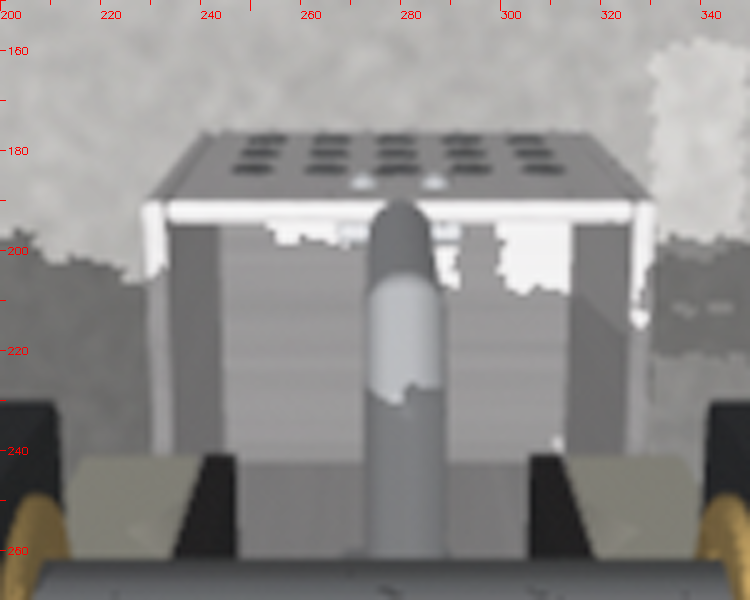

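```bash
cat > kin.py <<'E'
from h import *
D=[([.2575416,-.6234239,.2256647],[-51.044,20.589,.635,0,-70.136,-16.5]),([.3678,-.3766,.2264],[-24.366,6.5412,-17.8941,0,-65.5737,-1.63]),
([.4225,-.2533,.1878],[-8.1012,5.0679,-24.9477,0,-60.0568,23.87]),([.476,-.1336,.1499],[7.0799,7.4341,-27.7553,0,-54.8994,7.97]),
([.4766,-.1374,.0225],[6.5971,17.5957,-35.6497,-.1389,-36.9402,8.387]),([.5446,-.1196,.0993],[7.6864,16.4473,-23.593,0,-50.1655,7.26]),([.6183,-.1002,.1016],[8.5961,21.9893,-14.6846,-.05,-53.4258,6.3543])]
from scipy.optimize import least_squares
def rz(p,q,tool=True):
    a1,L2,a3,d4,h,dt,off=p; q2=np.radians(q[1]); e=np.radians(q[2]-q[1]); t=e+np.radians(q[4])
    r=a1+L2*np.sin(q2)-a3*np.sin(e)+d4*np.cos(e)+dt*np.cos(t); z=h+L2*np.cos(q2)+a3*np.cos(e)+d4*np.sin(e)+dt*np.sin(t); return r,z
def res(p):
    o=[]
    for T,q in D:
        r,z=rz(p,q); o+= [r-np.sqrt(T[0]**2+T[1]**2-p[6]**2), z-T[2], np.radians(q[0])-np.arctan2(T[1],T[0])-np.arcsin(p[6]/np.hypot(T[0],T[1]))]
    return np.array(o+list(1e-3*(np.array(p)-P0)))
P0=np.array([0,.5,0,.45,.3,.25,.191])
sol=least_squares(res,P0,xtol=1e-14,ftol=1e-14)
if __name__=="__main__": print(sol.x, np.abs(sol.fun).max(), sol.fun[:21].reshape(-1,3)*1000)
E
python3 kin.py; python3 - <<'E'
from h import *
p,d,i=load("wrist",6)
print(at_z(i,[(228.5,191),(330.5,191),(280,200)],.072))
print(at_z(i,[(280,250)],.118))
E
```

```text
[-0.0005  0.6021 -0.0006  0.4642  0.1833  0.3625  0.1913] 0.0005495062172411469 [[ 0.0207 -0.0988  0.5495]
 [ 0.0418  0.1112 -0.0393]
 [-0.0234  0.113  -0.2231]
 [ 0.0337  0.0301 -0.1844]
 [ 0.0469  0.0274 -0.1938]
 [-0.0054 -0.0411  0.0615]
 [-0.1144 -0.1417  0.2625]]
[[ 0.6547 -0.123   0.072 ]
 [ 0.5937 -0.1391  0.072 ]
 [ 0.6224 -0.1256  0.072 ]]
[[ 0.6192 -0.111   0.118 ]]
```

Emit:
{"fn": "apply_moves", "kwargs": {"moves": [[0,0,-0.15,0,0,0],[0,0,-0.35,0,0,0],[0,0,-0.55,0,0,-0.1],[0,0.1,-0.6,0,0,-0.2],[0,0.2,-0.6,0,0,-0.32],[0,0.3,-0.6,0,0,-0.43],[0,0.4,-0.6,0,0,-0.55],[0,0.5,-0.6,0,0,-0.66],[0,0.5,-0.6,0,0,-0.77],[0,0.5,-0.6,0,0,-0.88],[0,0.5,-0.6,0,0,-1.0],[0,0.5,-0.6,0,0,-1.0]], "hand": -1}}

```text
time_s: 7.1
tcp_pos: [0.5219, -0.126, 0.2218]
eef_rot: [-179.9, 0.1, 14.9]
contact_force: [-0.2, -0.5, 1.0]
gripper_width: 0.0878
```

```bash
python3 - <<'E'
from h import *
st(); print(goal([.52,-.126,.2],Rtool(15,50)))
p,d,i=snap("wrist",7); snap("top",7)
E
```

```text
t 7.1 tcp [ 0.5219 -0.126   0.2218] rot [-179.9486    0.085    14.8508] w 0.0878 F [-0.151  -0.508   1.0499] q [  7.326    7.7964 -17.0638  -0.0438 -65.2308  97.5431]
[-0.009 -0.002  0.109  0.     0.445 -0.002]
```

View pics/wrist7.png

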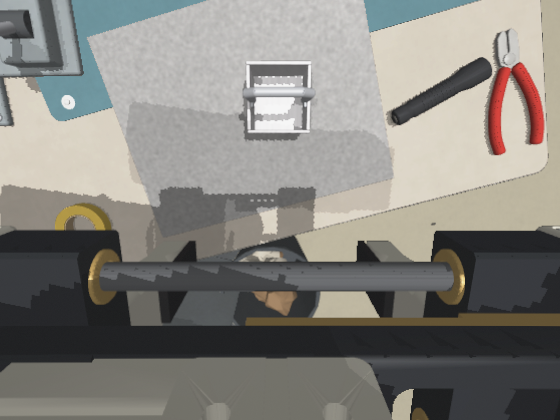

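The basket stands free on the board. Its rim corners are at about (247,62), (311,62), (309,132) and (248,132), and the bar's middle is at (279,93).

```bash
python3 - <<'E'
from h import *
p,d,i=load("wrist",7)
c=at_z(i,[(246.5,61.5),(311,61.5),(309.5,132.5),(247.5,132.5)],.072); print(c,c.mean(0))
b=at_z(i,[(244,93),(314,93),(279,93)],.118); print(b)
for k in ((0,3),(1,2),): v=c[k[0]]-c[k[1]]; print(np.degrees(np.arctan2(v[1],v[0])),np.linalg.norm(v))
E
```

```text
[[ 0.6393 -0.0669  0.072 ]
 [ 0.6544 -0.124   0.072 ]
 [ 0.5936 -0.1404  0.072 ]
 [ 0.5783 -0.0824  0.072 ]] [ 0.6164 -0.1034  0.072 ]
[[ 0.6085 -0.0766  0.118 ]
 [ 0.6228 -0.1305  0.118 ]
 [ 0.6157 -0.1036  0.118 ]]
14.264107093992553 0.0628984098330079
15.117582828868766 0.06288922751449381
```

Emit:
{"fn": "apply_moves", "kwargs": {"moves": [[0,0,0.0,0,0.12,0],[0,0,0.0,0,0.24,0],[0,0,0.0,0,0.35,0],[0,0,0.0,0,0.445,0],[0,0,0.0,0,0.445,0]]}}

```text
time_s: 7.82
tcp_pos: [0.5201, -0.1264, 0.2213]
eef_rot: [-179.6, -40.1, 14.1]
contact_force: [0.3, -1.5, -0.3]
gripper_width: 0.0876
```

```bash
python3 - <<'E'
from h import *
st()
E
```

```text
t 7.83 tcp [ 0.5201 -0.1264  0.2213] rot [-179.6454  -40.0762   14.1304] w 0.0876 F [ 0.321  -1.4953 -0.3201] q [ -3.0585  -7.7676 -34.6669 -25.8467 -26.7415 126.727 ]
```

```bash
cat > fk.py <<'E'
from h import *
def Rr(ax,a): return Ro.from_euler(ax,a,degrees=True)
def fk(q,P,s4,s6):
    h,dt,s1,s2=P[:4]; L2,d4=.602,.4642
    e=q[2]-q[1]; R1=Rr('z',q[0]); RF=R1*Rr('y',-e)
    p=R1.apply([L2*np.sin(np.radians(q[1])),s1,h+L2*np.cos(np.radians(q[1]))])+RF.apply([d4,0,0])
    R4=RF*Rr('x',s4*q[3]); p=p+R4.apply([0,s2,0]); R5=R4*Rr('y',-q[4]); R6=R5*Rr('x',s6*q[5])
    p=p+R5.apply([dt,0,0])
    # tool: z=x6, at q=..., y tool backward when down (z6 dir up->?) 
    M=Ro.from_matrix(np.array([[0,0,1],[0,1,0],[-1,0,0]],float).T) # placeholder
    return p,R6,R5
E
python3 - <<'E'
from fk import *
from scipy.optimize import least_squares
q=[-3.0585,-7.7676,-34.6669,-25.8467,-26.7415,126.727]; T=np.array([.5201,-.1264,.2213]); R=Ro.from_euler('xyz',[-179.6454,-40.0762,14.1304],degrees=True)
for s4 in (1,-1):
    f=lambda P: np.r_[fk(q,[P[0]-.1792,P[0],-.1913-P[1],P[1]],s4,1)[0]-T]
    s=least_squares(f,[.3,0.]); print(s4,s.x,s.fun, fk(q,[.1,.1,0,0],s4,1)[2].apply([1,0,0]), R.apply([0,0,1]))
# tool frame relation for signs
for s4 in (1,-1):
  for s6 in (1,-1):
    R6a=fk(q,[.1,.1,0,0],s4,s6)[1]; 
    q0=[7.326,7.7964,-17.0638,-.0438,-65.2308,97.5431]; R0=Ro.from_euler('xyz',[-179.9486,.085,14.8508],degrees=True)
    R60=fk(q0,[.1,.1,0,0],s4,s6)[1]
    print(s4,s6,((R6a.inv()*R).inv()*(R60.inv()*R0)).magnitude()*57.3,(R60.inv()*R0).as_matrix().round(3).tolist())
E
```

```text
1 [ 0.1858 -0.0856] [-0.069  -0.1172  0.0629] [ 0.6019 -0.2286 -0.7652] [ 0.6228  0.1632 -0.7652]
-1 [ 0.3769 -0.1912] [-0.0001  0.0002  0.0001] [ 0.6228  0.1632 -0.7652] [ 0.6228  0.1632 -0.7652]
1 1 25.330119032338196 [[-0.0, 0.001, 1.0], [0.966, 0.26, -0.0], [-0.26, 0.966, -0.001]]
1 -1 51.633165319401236 [[-0.0, 0.001, 1.0], [-1.0, 0.001, -0.0], [-0.001, -1.0, 0.001]]
-1 1 58.372089539331064 [[-0.0, 0.0, 1.0], [0.966, 0.26, -0.0], [-0.26, 0.966, -0.0]]
-1 -1 0.00012423245850509042 [[-0.0, 0.0, 1.0], [-1.0, -0.0, -0.0], [0.0, -1.0, 0.0]]
```

```bash
cat > ik.py <<'E'
from fk import *
from scipy.optimize import least_squares
PK=[.1977,.3769,0.,-.1913]
M=Ro.from_matrix(np.array([[0,0,1],[-1,0,0],[0,-1,0]],float))
LO=np.array([-176.03,-82.01,-58.28,-173.87,-174.79,-173.66])+.5; HI=np.array([176.03,121.73,71.71,95.51,-.11,173.66])-.5
def FK(q):
    p,R6,R5=fk(q,PK,-1,-1); return p,R6*M
def IK(T,R,q0):
    def f(q):
        p,Rq=FK(q); return np.r_[(p-T)*10,(Rq.inv()*R).as_rotvec()]
    s=least_squares(f,np.clip(q0,LO+.01,HI-.01),bounds=(LO,HI),x_scale=30.); return s.x,np.linalg.norm(s.fun)
def links(q):
    R1=Rr('z',q[0]); e=q[2]-q[1]; E=R1.apply([.602*np.sin(np.radians(q[1])),0,.1977+.602*np.cos(np.radians(q[1]))]); F=E+(R1*Rr('y',-e)).apply([.4642,0,0])
    W=F+(R1*Rr('y',-e)*Rr('x',-q[3])).apply([0,-.1913,0]); return E,F,W
def gpose(c,az,tilt,g,zg):
    "basket centre xy c, az; grasp point g along basket x, height zg -> TCP,R"
    R=Rtool(az,tilt); a=np.radians(az); G=np.array([c[0]+g*np.cos(a),c[1]+g*np.sin(a),zg]); return G+.0188*R.apply([0,0,1]),R
E
python3 - <<'E'
from ik import *
q0=np.array([-3.0585,-7.7676,-34.6669,-25.8467,-26.7415,126.727])
print(FK(q0)[0])
for nm,c,azs,zg in (("board",(.6175,-.102),(15,),.032),("boardpre",(.5175,-.129),(15,),.032),("stand",(.5646,.2945),(15.5,10,20),.106),("standpre",(.5106,.2795),(15.5,10),.133)):
  for az in azs:
    for t in (20,25,30,35,40):
      for g in (0,-.01):
        T,R=gpose(c,az,t,g,zg); best=None
        for s in ([q0, q0+[60,-10,0,0,0,0],q0+[60,-10,-10,60,-60,0],[30,-20,-45,-60,-60,100],[30,-20,-45,60,-60,60]]):
            q,e=IK(T,R,np.array(s,float))
            if best is None or e<best[1]: best=(q,e)
            if e<1e-4: break
        q,e=best; print(nm,az,t,g,"err",round(e,4),q.round(1),"F",links(q)[1],"W",links(q)[2])
E
```

```text
[ 0.52   -0.1262  0.2214]
board 15 20 0 err 0.5008 [-11.7  19.9 -24.4 -69.5 -16.8 173.2] F [ 0.5257 -0.109   0.4396] W [ 0.3896 -0.1491  0.3114]
board 15 20 -0.01 err 0.5063 [-12.1  19.3 -25.2 -69.3 -16.8 173.2] F [ 0.5181 -0.1107  0.4404] W [ 0.3812 -0.1508  0.3128]
board 15 25 0 err 0.4188 [-11.4  20.1 -24.4 -68.6 -16.7 173.2] F [ 0.5271 -0.1067  0.4378] W [ 0.3909 -0.1502  0.3107]
board 15 25 -0.01 err 0.4244 [-11.8  19.5 -25.2 -68.4 -16.8 173.2] F [ 0.5195 -0.1085  0.4385] W [ 0.3826 -0.1519  0.3121]
board 15 30 0 err 0.3368 [-11.2  20.3 -24.4 -67.7 -16.8 173.2] F [ 0.5285 -0.1048  0.4359] W [ 0.3922 -0.1516  0.31  ]
board 15 30 -0.01 err 0.3425 [-11.6  19.7 -25.2 -67.5 -16.9 173.2] F [ 0.5209 -0.1066  0.4366] W [ 0.3839 -0.1534  0.3115]
board 15 35 0 err 0.2548 [-11.   20.5 -24.4 -66.8 -16.9 173.2] F [ 0.5297 -0.1033  0.4341] W [ 0.3935 -0.1534  0.3095]
board 15 35 -0.01 err 0.2605 [-11.4  19.9 -25.2 -66.6 -17.  173.2] F [ 0.5222 -0.1051  0.4348] W [ 0.3853 -0.1551  0.3109]
board 15 40 0 err 0.1728 [-10.9  20.7 -24.4 -65.9 -17.1 173.2] F [ 0.5309 -0.1022  0.4324] W [ 0.3948 -0.1
[... 6514 characters left out ...]
pre 10 30 0 err 0.2877 [ 25.9   5.4 -33.  -95.1  -0.6 173.2] F [0.3778 0.1836 0.5087] W [0.2639 0.1471 0.3594]
standpre 10 30 -0.01 err 0.291 [ 26.1   4.5 -33.9 -95.3  -0.6 173.2] F [0.369  0.1809 0.509 ] W [0.2548 0.1445 0.3599]
standpre 10 35 0 err 0.2465 [ 25.8   5.6 -33.1 -95.5  -0.6 173.2] F [0.3788 0.1834 0.5068] W [0.2637 0.148  0.3581]
standpre 10 35 -0.01 err 0.2497 [ 26.    4.8 -34.  -95.7  -0.6 173.2] F [0.37   0.1807 0.507 ] W [0.2546 0.1454 0.3586]
standpre 10 40 0 err 0.2295 [ 25.8   5.8 -33.2 -95.9  -0.6 173.2] F [0.3796 0.1831 0.5048] W [0.2633 0.1488 0.3568]
standpre 10 40 -0.01 err 0.232 [ 25.9   4.9 -34.1 -96.1  -0.6 173.2] F [0.3709 0.1805 0.505 ] W [0.2543 0.1463 0.3573]
```

```bash
cat > scan.py <<'E'
from ik import *
rng=np.random.default_rng(0)
seeds=[rng.uniform(np.maximum(LO,[-60,-60,-58,-174,-175,-173]),np.minimum(HI,[90,60,40,95,0,173])) for _ in range(40)]
FL=Rr('z',180)
def allsol(T,R):
    out=[]
    for s in seeds:
        q,e=IK(T,R,s)
        if e<1e-4 and not any(np.abs(q-o).max()<1 for o in out): out.append(q)
    return out
if __name__=="__main__":
  for nm,c,az,zg in (("board",(.6175,-.102),15,.032),("stand",(.5646,.2945),15.5,.106),("standpre",(.5106,.2795),15.5,.133)):
    for t in (25,32,40):
      for fl in (0,1):
        T,R=gpose(c,az,t,0,zg); R=R*FL if fl else R
        for q in allsol(T,R): print(nm,t,"flip",fl,q.round(1),"E",links(q)[0].round(2),"F",links(q)[1].round(2),"W",links(q)[2].round(2))
E
python3 scan.py
```

```text
board 25 flip 0 [ -43.    36.7  -33.6 -111.9  -56.  -110.1] E [ 0.26 -0.25  0.68] F [ 0.38 -0.35  0.24] W [ 0.3  -0.19  0.18]
board 25 flip 1 [ -43.    36.7  -33.6 -111.9  -56.    69.9] E [ 0.26 -0.25  0.68] F [ 0.38 -0.35  0.24] W [ 0.3  -0.19  0.18]
board 32 flip 0 [ -37.5   30.4  -30.8 -106.4  -44.5 -123. ] E [ 0.24 -0.19  0.72] F [ 0.42 -0.32  0.31] W [ 0.32 -0.18  0.22]
board 32 flip 1 [ -37.5   30.4  -30.8 -106.4  -44.5   57. ] E [ 0.24 -0.19  0.72] F [ 0.42 -0.32  0.31] W [ 0.32 -0.18  0.22]
board 40 flip 0 [ -28.1   24.8  -26.7  -94.   -31.7 -144.2] E [ 0.22 -0.12  0.74] F [ 0.48 -0.26  0.38] W [ 0.35 -0.17  0.26]
board 40 flip 1 [-28.1  24.8 -26.7 -94.  -31.7  35.8] E [ 0.22 -0.12  0.74] F [ 0.48 -0.26  0.38] W [ 0.35 -0.17  0.26]
stand 32 flip 0 [   5.4   21.8  -54.9 -167.8  -44.9  -93.3] E [0.22 0.02 0.76] F [0.33 0.03 0.31] W [0.27 0.21 0.3 ]
stand 32 flip 1 [   5.4   21.8  -54.9 -167.8  -44.9   86.7] E [0.22 0.02 0.76] F [0.33 0.03 0.31] W [0.27 0.21 0.3 ]
stand 40 flip 0 [   6.9   16.1  -47.6 -163.8  -24.3  -99.3] E [0.17 0.02 0.78] F [0.37 0.04 0.36] W [0.3  0.22 0.34]
stand 40 flip 1 [   6.9   16.1  -47.6 -163.8  -24.3   80.7] E [0.17 0.02 0.78] F [0.37 0.04 0.36] W [0.3  0.22 0.34]
standpre 40 flip 0 [   6.4    7.7  -50.  -157.9  -18.7 -105.2] E [0.08 0.01 0.79] F [0.33 0.04 0.4 ] W [0.25 0.21 0.36]
standpre 40 flip 1 [   6.4    7.7  -50.  -157.9  -18.7   74.8] E [0.08 0.01 0.79] F [0.33 0.04 0.4 ] W [0.25 0.21 0.36]
```

```bash
cat > clr.py <<'E'
from scan import *
hook=np.array([(90,195),(35,195),(18,192),(10,184),(2,183),(-7,183),(-14,186),(-19,192),(-21,198)],float)
hk=np.concatenate([np.linspace(hook[k],hook[k+1],15) for k in range(len(hook)-1)])-[0,192]
def bodyclr(th,zb,g,bar):
    t=np.radians(th); G=np.array([bar[0]+g,bar[1]-112+zb]); ax=np.array([np.cos(t),-np.sin(t)]); n=np.array([np.sin(t),np.cos(t)])
    v=hk-G; a=v@ax; b=v@n   # body: a<-47, |b|<39
    da=np.maximum(a+47,0); db=np.maximum(np.abs(b)-39,0); ins=(a<-47)&(np.abs(b)<39)
    return np.min(np.where(ins,-1,np.hypot(da,db)))-5
path=[(-50,20),(-30,20),(-21,19),(-12,17),(-6,14),(0,8),(0,0)]
if __name__=="__main__":
  O=np.array([.5646,.2945]); a=np.radians(15.5); u=np.array([np.cos(a),np.sin(a)])
  for th in (34,37,40,43):
    for g in (0,-10,-15):
      for zb in (24,):
        cl=[round(bodyclr(th,zb,g,b),1) for b in path]
        res=[]
        q=np.array([6.9,16.1,-47.6,-163.8,-24.3,80.7])
        for b in path[::-1]:
            T,R=gpose(O+u*b[0]/1000,15.5,th,g/1000,(192+b[1]-112+zb)/1000); q,e=IK(T,R*FL,q); res.append(round(e,3))
        print(th,g,zb,"clr",cl,"ikerr seat..pre",res,q.round(1))
E
python3 clr.py
```

```text
34 0 24 clr [np.float64(43.7), np.float64(24.7), np.float64(16.8), np.float64(10.7), np.float64(8.1), np.float64(9.5), np.float64(16.2)] ikerr seat..pre [np.float64(0.0), np.float64(0.0), np.float64(0.0), np.float64(0.0), np.float64(0.0), np.float64(0.0), np.float64(0.0)] [   4.2   14.3  -57.7 -164.8  -38.4   84.4]
34 -10 24 clr [np.float64(53.2), np.float64(34.2), np.float64(26.0), np.float64(18.7), np.float64(15.7), np.float64(15.2), np.float64(21.7)] ikerr seat..pre [np.float64(0.0), np.float64(0.0), np.float64(0.0), np.float64(0.0), np.float64(0.0), np.float64(0.0), np.float64(0.011)] [   3.5   13.1  -57.8 -162.7  -37.1   82.9]
34 -15 24 clr [np.float64(58.1), np.float64(38.9), np.float64(30.7), np.float64(23.0), np.float64(19.6), np.float64(18.8), np.float64(24.6)] ikerr seat..pre [np.float64(0.0), np.float64(0.0), np.float64(0.0), np.float64(0.0), np.float64(0.0), np.float64(0.0), np.float64(0.017)] [   3.2   12.5  -57.8 -161.6  -36.4   82.1]
37 0 24 clr [np.float64(40.5), np.float64(21.5), np.float64(13.7), np.float64(7.8), np.float64(5.5), np.float64(6.7), np.float64(13.1)] i
[... 2031 characters left out ...]
np.float64(0.0)] [   8.3    8.3  -45.4 -153.2  -11.7   68.6]
43 -10 24 clr [np.float64(43.7), np.float64(24.6), np.float64(16.5), np.float64(10.0), np.float64(7.3), np.float64(7.4), np.float64(13.2)] ikerr seat..pre [np.float64(0.0), np.float64(0.0), np.float64(0.0), np.float64(0.0), np.float64(0.0), np.float64(0.0), np.float64(0.0)] [   8.1    7.5  -46.5 -153.1  -12.    68.6]
43 -15 24 clr [np.float64(48.5), np.float64(29.4), np.float64(21.2), np.float64(13.9), np.float64(11.1), np.float64(10.8), np.float64(16.7)] ikerr seat..pre [np.float64(0.0), np.float64(0.0), np.float64(0.0), np.float64(0.0), np.float64(0.0), np.float64(0.0), np.float64(0.0)] [   8.     7.1  -47.  -152.9  -12.1   68.6]
```

```bash
cat > trace.py <<'E'
from clr import *
def interp(A,B,n):
    (T0,R0),(T1,R1)=A,B; w=(R0.inv()*R1).as_rotvec()
    return [(T0+(T1-T0)*s,R0*Ro.from_rotvec(w*s)) for s in np.linspace(0,1,n+1)[1:]]
def trace(q,poses,every=1,show=True):
    mx=0
    for k,(T,R) in enumerate(poses):
        q2,e=IK(T,R,q); d=np.abs(q2-q).max()
        if show and k%every==0: print(k,np.round(T,3),"e",round(e,4),q2.round(1),"dmax",round(d,1))
        q=q2
    return q
E
python3 - <<'E'
from trace import *
q0=np.array([-3.0585,-7.7676,-34.6669,-25.8467,-26.7415,126.727])
T0,R0=FK(q0)
c=np.array([.617,-.102])
Tg,Rg=gpose(c,15,37,-.012,.032); Rg=Rg*FL; Tp=Tg-.11*Rg.apply([0,0,1])
print(Tp,Tg)
qf=q0.copy(); qf[5]-=180; print(FK(qf)[0])
Rf=R0*FL
print("to pre"); q=trace(qf,interp((T0,Rf),(Tp,Rg),12)); print("in"); q=trace(q,interp((Tp,Rg),(Tg,Rg),8))
print("alt via T higher/forward")
Tm=np.array([.60,-.15,.30]);
for tl in (60,75,50):
  Rm=Rtool(15,tl)*FL
  print(tl,[x.round(1) for x in allsol(Tm,Rm)],[x.round(1) for x in allsol(Tp,Rg)])
E
```

```text
[ 0.5351 -0.124   0.0869] [ 0.6199 -0.1012  0.0207]
[ 0.52   -0.1262  0.2214]
to pre
0 [ 0.521 -0.126  0.21 ] e 0.0 [ -4.7  -6.7 -34.5 -30.1 -25.8 -48. ] dmax 5.3
1 [ 0.523 -0.126  0.199] e 0.0 [ -6.7  -5.4 -34.1 -35.  -25.3 -41.8] dmax 6.2
2 [ 0.524 -0.126  0.188] e 0.0 [ -9.1  -4.1 -33.5 -40.5 -25.3 -34.8] dmax 6.9
3 [ 0.525 -0.125  0.177] e 0.0 [-12.   -2.6 -32.9 -46.2 -25.9 -27.3] dmax 7.5
4 [ 0.526 -0.125  0.165] e 0.0 [-15.1  -1.  -32.3 -51.9 -26.8 -19.6] dmax 7.8
5 [ 0.528 -0.125  0.154] e 0.0 [-18.3   0.7 -31.9 -57.6 -28.  -11.7] dmax 7.8
6 [ 0.529 -0.125  0.143] e 0.0 [-21.6   2.5 -31.8 -63.1 -29.5  -4. ] dmax 7.8
7 [ 0.53  -0.125  0.132] e 0.0 [-24.9   4.4 -31.8 -68.2 -31.2   3.6] dmax 7.6
8 [ 0.531 -0.125  0.121] e 0.0 [-28.1   6.4 -32.  -73.1 -33.   11. ] dmax 7.4
9 [ 0.533 -0.124  0.109] e 0.0 [-31.2   8.6 -32.4 -77.5 -34.9  18.2] dmax 7.1
10 [ 0.534 -0.124  0.098] e 0.0 [-34.1  10.9 -33.  -81.7 -36.9  25. ] dmax 6.9
11 [ 0.535 -0.124  0.087] e 0.0 [-36.8  13.4 -33.6 -85.5 -39.   31.7] dmax 6.6
in
0 [ 0.546 -0.121  0.079] e 0.0 [-36.4  15.1 -33.2 -87.3 -38.7  33.6] dmax 
[... 195 characters left out ...]
.1  20.  -31.6 -92.7 -37.8  39.1] dmax 1.8
4 [ 0.588 -0.11   0.046] e 0.0 [-34.7  21.6 -31.1 -94.4 -37.6  40.9] dmax 1.8
5 [ 0.599 -0.107  0.037] e 0.0 [-34.2  23.2 -30.5 -96.1 -37.5  42.6] dmax 1.7
6 [ 0.609 -0.104  0.029] e 0.0 [-33.8  24.8 -29.9 -97.8 -37.3  44.2] dmax 1.7
7 [ 0.62  -0.101  0.021] e 0.0 [-33.3  26.3 -29.3 -99.4 -37.2  45.8] dmax 1.6
alt via T higher/forward
60 [array([ -1.6,  -0.9, -17.9, -11.7, -44.6, -67.2])] [array([-36.8,  13.4, -33.6, -85.5, -39. ,  31.7])]
75 [array([  1.8,   5.3,  -9.8,  -3.9, -60.4, -75.3])] [array([-36.8,  13.4, -33.6, -85.5, -39. ,  31.7])]
50 [array([ -5.4,  -3.4, -21.1, -22.3, -36.3, -55.8])] [array([-36.8,  13.4, -33.6, -85.5, -39. ,  31.7])]
```

Emit:
{"fn": "apply_moves", "kwargs": {"moves": [[0,0,0,0,0,0.12],[0,0,0,0,0,0.24],[0,0,0,0,0,0.36],[0,0,0,0,0,0.48],[0,0,0,0,0,0.6],[0,0,0,0,0,0.72],[0,0,0,0,0,0.84],[0,0,0,0,0,0.96],[0,0,0,0,0,1.0]]}}

```text
time_s: 8.95
tcp_pos: [0.5208, -0.1265, 0.2217]
eef_rot: [-140.0, 0.5, -75.9]
contact_force: [0.2, -0.1, 0.2]
gripper_width: 0.0874
```

Emit:
{"fn": "apply_moves", "kwargs": {"moves": [[0,0,0,0,0,0.12],[0,0,0,0,0,0.24],[0,0,0,0,0,0.36],[0,0,0,0,0,0.48],[0,0,0,0,0,0.6],[0,0,0,0,0,0.72],[0,0,0,0,0,0.84],[0,0,0,0,0,0.96],[0,0,0,0,0,1.0],[0,0,0,0,0,1.0]]}}

```text
time_s: 10.2
tcp_pos: [0.5213, -0.1266, 0.222]
eef_rot: [179.3, 40.0, -166.4]
contact_force: [0.7, -0.4, 0.1]
gripper_width: 0.0874
```

```bash
python3 - <<'E'
from trace import *
st(); s,p,R=pose(); print("fk check",FK(s['joints'])[0]-p)
c=np.array([.617,-.102]); Tg,Rg=gpose(c,15,37,-.012,.032); Rg=Rg*FL; Tp=Tg-.11*Rg.apply([0,0,1])
print(goal(Tp,Rg))
E
```

```text
t 10.2 tcp [ 0.5213 -0.1266  0.222 ] rot [ 179.3075   39.9508 -166.4045] w 0.0874 F [ 0.7476 -0.3658  0.1234] q [ -2.9546  -7.6868 -34.5548 -25.5304 -26.824  -54.0518]
fk check [-0.0001  0.0002  0.0001]
[ 0.38  -0.01   0.563 -0.004 -0.145 -0.012]
```

Emit:
{"fn": "apply_moves", "kwargs": {"moves": [[0.038,0,0.056,0,-0.015,0],[0.076,0,0.113,0,-0.029,0],[0.114,0,0.169,0,-0.044,0],[0.152,0,0.225,0,-0.058,0],[0.19,0,0.28,0,-0.073,-0.006],[0.228,0,0.338,0,-0.087,-0.01],[0.266,-0.01,0.394,0,-0.1,-0.012],[0.304,-0.01,0.45,-0.004,-0.116,-0.012],[0.342,-0.01,0.507,-0.004,-0.13,-0.012],[0.38,-0.01,0.563,-0.004,-0.145,-0.012],[0.38,-0.01,0.563,-0.004,-0.145,-0.012]]}}

```text
time_s: 11.58
tcp_pos: [0.5341, -0.1245, 0.0849]
eef_rot: [179.7, 52.8, -165.3]
contact_force: [-0.1, -0.4, -0.2]
gripper_width: 0.0876
```

```bash
python3 - <<'E'
from trace import *
st()
c=np.array([.617,-.102]); Tg,Rg=gpose(c,15,37,-.012,.032); Rg=Rg*FL; Tp=Tg-.11*Rg.apply([0,0,1])
print(goal(Tp,Rg),goal(Tg,Rg))
p,d,i=snap("wrist",8); p,d,i=snap("top",8); crop(p,(240,120,400,280),4,"top8c"); p,d,i=snap("scene",8)
E
```

```text
t 11.57 tcp [ 0.5341 -0.1245  0.0849] rot [ 179.6944   52.8377 -165.2703] w 0.0876 F [-0.1275 -0.4384 -0.1791] q [-37.0392  13.6596 -33.5728 -85.347  -39.1517  31.6393]
[-0.011  0.002 -0.002  0.001 -0.002 -0.002] [-0.013  0.001  0.548  0.001 -0.002 -0.002]
```

View pics/wrist8.png

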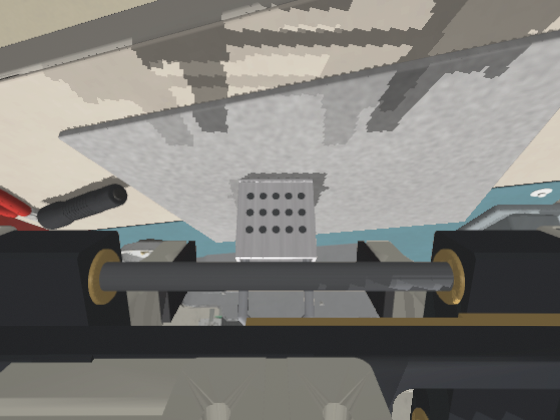

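View pics/top8c.png

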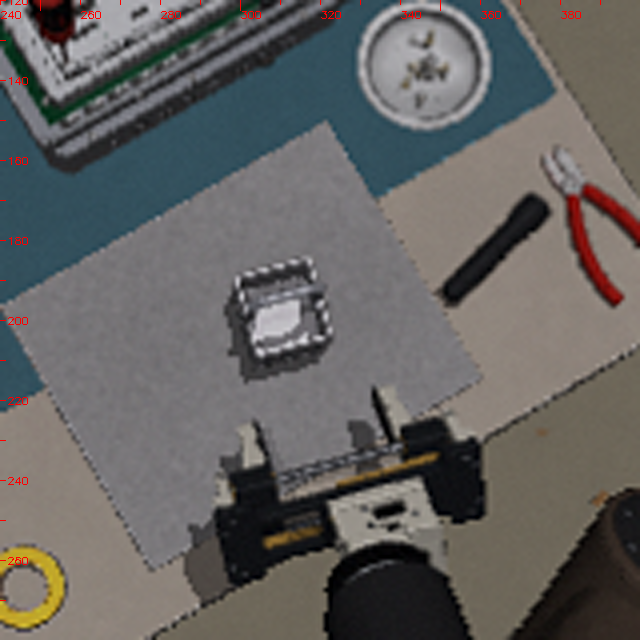

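View pics/scene8.png

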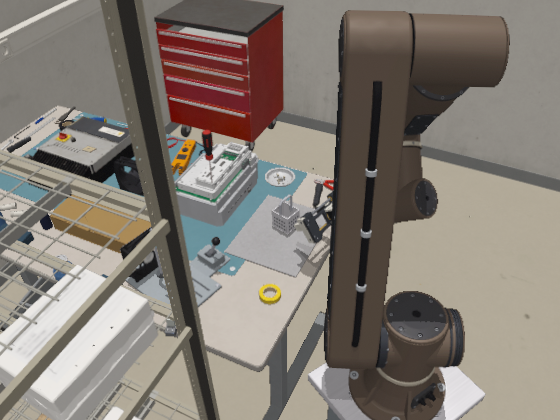

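Both views show the basket centred between the open fingers: columns 237–315 between fingers at about 190 and 360 in the wrist view. The fingers are clear of the handle, so I'm moving in.

Emit:
{"fn": "apply_moves", "kwargs": {"moves": [[-0.01,0,0.1,0,0,0],[-0.013,0,0.25,0,0,0],[-0.013,0,0.4,0,0,0],[-0.013,0,0.5,0,0,0],[-0.013,0,0.548,0,0,0],[-0.013,0,0.548,0,0,0]]}}

```text
time_s: 12.48
tcp_pos: [0.6215, -0.1005, 0.0237]
eef_rot: [-179.9, 53.0, -164.8]
contact_force: [0.2, 0.7, -0.7]
gripper_width: 0.0877
```

```bash
python3 - <<'E'
from trace import *
st(); p,d,i=snap("top",9); crop(p,(260,140,380,260),5,"top9c")
E
```

```text
t 12.47 tcp [ 0.6215 -0.1005  0.0237] rot [-179.9136   52.9928 -164.7754] w 0.0877 F [ 0.1811  0.7101 -0.6837] q [-32.9586  25.9744 -28.9867 -98.7343 -36.9499  44.7795]
```

View pics/top9c.png

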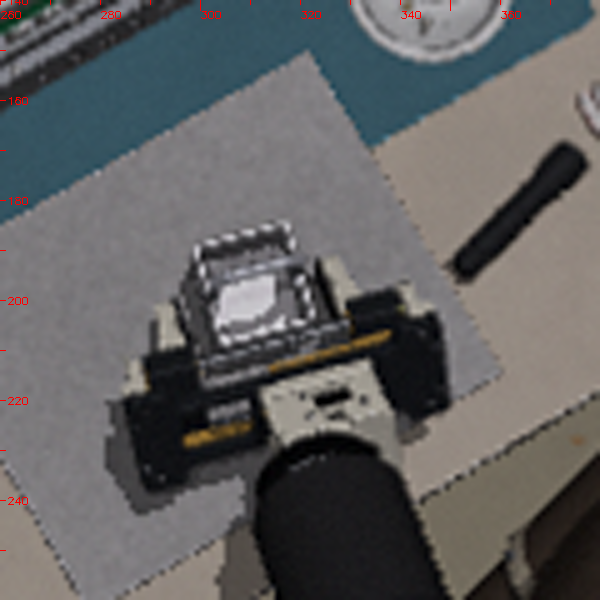

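Emit:
{"fn": "apply_moves", "kwargs": {"moves": [[0,0,0,0,0,0],[0,0,0,0,0,0],[0,0,0,0,0,0],[0,0,0,0,0,0]], "hand": 1, "grip_force": 30}}

```text
time_s: 13.02
tcp_pos: [0.6212, -0.101, 0.0242]
eef_rot: [-179.9, 53.0, -164.8]
contact_force: [-3.1, -1.2, 4.6]
gripper_width: 0.0597
```

```bash
python3 - <<'E'
from trace import *
st(); s,p,R=pose()
# bar pos in tool frame, assuming basket stands at z=.006 and centre in jaws
O=np.array([.5646,.2945]); a=np.radians(15.5); u=np.array([np.cos(a),np.sin(a)])
c=np.array([.617,-.102]); # projected on approach axis
bar=np.array([c[0],c[1],.118]); bt=R.inv().apply(bar-p); print("bar in tool",bt)
def tcp_for(barpos,az,tilt=37):
    Rg=Rtool(az,tilt)*FL; return barpos-Rg.apply([bt[0],0,bt[2]]),Rg
q=s['joints']; P=(p,R)
Tl,Rl=p+[0,0,.16],R
for nm,tgt in (("lift",(Tl,Rl)),):
    q=trace(q,interp(P,tgt,6),2); P=tgt
for nm,b in (("pre",(-.06,.03)),("seat",(0,0))):
    B=np.r_[O+u*b[0],.192+b[1]]; tgt=tcp_for(B,15.5); print(nm,tgt[0]); q=trace(q,interp(P,tgt,12)); P=tgt
E
```

```text
t 13.03 tcp [ 0.6212 -0.101   0.0242] rot [-179.8588   53.0216 -164.7602] w 0.0597 F [-3.1418 -1.2429  4.5864] q [-33.0094  25.9005 -29.0146 -98.7107 -36.9618  44.773 ]
bar in tool [-0.0723 -0.     -0.0598]
0 [ 0.621 -0.101  0.051] e 0.0 [-30.6  21.9 -28.2 -94.3 -35.   37. ] dmax 7.8
2 [ 0.621 -0.101  0.104] e 0.0 [-25.6  14.6 -26.6 -84.3 -31.5  20.7] dmax 8.2
4 [ 0.621 -0.101  0.158] e 0.0 [-20.    8.2 -25.3 -73.1 -28.6   3.9] dmax 8.4
pre [0.5109 0.2796 0.1282]
0 [ 0.612 -0.069  0.18 ] e 0.0 [-13.1   3.9 -27.2 -68.2 -24.   -5.7] dmax 4.0
1 [ 0.603 -0.038  0.175] e 0.0 [ -8.6   2.6 -29.4 -69.1 -20.1  -7.3] dmax 4.5
2 [ 0.594 -0.006  0.17 ] e 0.0 [ -3.4   1.4 -31.4 -69.6 -15.7  -9.6] dmax 5.2
3 [0.584 0.026 0.166] e 0.0 [  2.8   0.5 -33.4 -69.3 -10.6 -13.4] dmax 6.2
4 [0.575 0.058 0.161] e 0.0 [ 13.   -0.1 -36.2 -63.6  -2.  -25. ] dmax 11.6
5 [0.566 0.089 0.156] e 0.0113 [ 14.8  -0.1 -36.3 -70.9  -0.6 -18.7] dmax 7.3
6 [0.557 0.121 0.152] e 0.0153 [ 14.8   0.1 -36.  -81.4  -0.6  -8.3] dmax 10.5
7 [0.548 0.153 0.147] e 0.0108 [ 14.6   0.5 -35.9 -91.8  -0.6   2.3] dmax 10.5
8 [0.538 0.
[... 620 characters left out ...]
  5.1   10.6  -54.  -162.3  -28.3   80.6] dmax 0.8
4 [0.535 0.286 0.116] e 0.0 [   5.2   11.4  -53.8 -162.8  -28.9   81.1] dmax 0.8
5 [0.54  0.288 0.113] e 0.0 [   5.3   12.2  -53.5 -163.3  -29.4   81.5] dmax 0.8
6 [0.545 0.289 0.111] e 0.0 [   5.4   13.   -53.3 -163.7  -29.9   81.9] dmax 0.8
7 [0.549 0.29  0.108] e 0.0 [   5.5   13.8  -53.  -164.1  -30.3   82.2] dmax 0.8
8 [0.554 0.292 0.106] e 0.0 [   5.6   14.5  -52.7 -164.5  -30.7   82.5] dmax 0.8
9 [0.559 0.293 0.103] e 0.0 [   5.7   15.3  -52.4 -164.8  -31.1   82.8] dmax 0.7
10 [0.564 0.294 0.101] e 0.0 [   5.8   16.   -52.  -165.1  -31.5   83.1] dmax 0.7
11 [0.569 0.296 0.098] e 0.0 [   5.9   16.7  -51.7 -165.4  -31.8   83.3] dmax 0.7
```

```bash
cat > plan.py <<'E'
from trace import *
import itertools
O=np.array([.5646,.2945]); a=np.radians(15.5); u=np.array([np.cos(a),np.sin(a)])
bt=np.array([-.0723,0,-.0598])
def tcp_for(barpos,az,tilt=37):
    Rg=Rtool(az,tilt)*FL; return np.array(barpos)-Rg.apply(bt),Rg
def tq(q,poses):
    me=0;md=0;m5=-180
    for T,R in poses:
        q2,e=IK(T,R,q); me=max(me,e); md=max(md,np.abs(q2-q).max()); m5=max(m5,q2[4]); q=q2
        if me>.002: return q,me,md,m5
    return q,me,md,m5
if __name__=="__main__":
  s,p,R=pose(); q=s['joints']
  L=(p+[0,0,.16],R); q,_,_,_=tq(q,interp((p,R),L,6))
  pre=tcp_for(np.r_[O-u*.06,.192+.03],15.5)
  for z,az,t,x,y in itertools.product((.22,.3),(-20,0,15,35,50),(37,50,60,75),(.5,.58),(0.05,.15,.25)):
    m=tcp_for([x,y,z],az,t)
    q1,e1,d1,m1=tq(q,interp(L,m,10))
    if e1>.002: continue
    q2,e2,d2,m2=tq(q1,interp(m,pre,10))
    if e2<.002 and max(d1,d2)<25: print("bar",x,y,z,"az",az,"tilt",t,"d",round(d1,1),round(d2,1),"q5max",round(m1,1),round(m2,1),q2.round(0))
E
python3 plan.py
```

```text
bar 0.5 0.05 0.22 az 0 tilt 37 d 19.6 4.2 q5max -0.6 -15.5 [   5.    7.  -55. -160.  -26.   78.]
bar 0.58 0.05 0.22 az 0 tilt 37 d 22.0 3.4 q5max -0.6 -16.3 [   5.    7.  -55. -160.  -26.   78.]
bar 0.5 0.05 0.22 az 15 tilt 37 d 4.3 9.4 q5max -19.1 -12.8 [   5.    7.  -55. -160.  -26.   78.]
bar 0.5 0.15 0.22 az 15 tilt 37 d 13.8 5.1 q5max -8.3 -13.8 [   5.    7.  -55. -160.  -26.   78.]
bar 0.58 0.05 0.22 az 15 tilt 37 d 4.3 9.7 q5max -17.2 -12.1 [   5.    7.  -55. -160.  -26.   78.]
bar 0.58 0.15 0.22 az 15 tilt 37 d 13.4 5.7 q5max -7.9 -11.8 [   5.    7.  -55. -160.  -26.   78.]
bar 0.5 0.05 0.22 az 35 tilt 37 d 3.2 17.0 q5max -29.1 -12.6 [   5.    7.  -55. -160.  -26.   78.]
bar 0.5 0.15 0.22 az 35 tilt 37 d 2.6 13.0 q5max -27.8 -12.5 [   5.    7.  -55. -160.  -26.   78.]
bar 0.5 0.25 0.22 az 35 tilt 37 d 4.8 9.1 q5max -16.6 -12.3 [   5.    7.  -55. -160.  -26.   78.]
bar 0.58 0.05 0.22 az 35 tilt 37 d 2.7 17.9 q5max -28.7 -11.9 [   5.    7.  -55. -160.  -26.   78.]
bar 0.58 0.15 0.22 az 35 tilt 37 d 2.0 14.4 q5max -27.1 -11.4 [   5.    7.  -55. -160.  -26.   78.]
bar 0.58 0.25 0.22 az 35 tilt 37 d 3.4 11.1 q5max -16.4 -10.2 [   5.    7.  -55. -160.  -26.   78.]
bar 0.5 0.05 0.22 az 50 tilt 37 d 4.6 22.8 q5max -31.1 -12.8 [   5.    7.  -55. -160.  -26.   78.]
bar 0.5 0.15 0.22 az 50 tilt 37 d 3.8 19.1 q5max -29.9 -12.1 [   5.    7.  -55. -160.  -26.   78.]
bar 0.5 0.25 0.22 az 50 tilt 37 d 3.4 15.1 q5max -28.6 -11.8 [   5.    7.  -55. -160.  -26.   78.]
bar 0.58 0.05 0.22 az 50 tilt 37 d 4.1 24.0 q5max -30.7 -12.3 [   5.    7.  -55. -160.  -26.   78.]
bar 0.58 0.15 0.22 az 50 tilt 37 d 3.4 20.5 q5max -29.6 -11.4 [   5.    7.  -55. -160.  -26.   78.]
bar 0.58 0.25 0.22 az 50 tilt 37 d 3.0 17.2 q5max -28.3 -10.8 [   5.    7.  -55. -160.  -26.   78.]
```

```bash
python3 - <<'E'
from plan import *
st(); s,p,R=pose()
print("lift",goal(p+[0,0,.104],R)); m=tcp_for([.5,.05,.222],15.5,37); print("mid",m[0],goal(*m)); 
L=(p+[0,0,.104],R); q,e,d,m5=tq(s['joints'],interp((p,R),L,5)); print(e,d,m5); q,e,d,m5=tq(q,interp(L,m,8)); print(e,d,m5,q)
E
```

```text
t 13.03 tcp [ 0.6212 -0.101   0.0242] rot [-179.8588   53.0216 -164.7602] w 0.0597 F [-3.1418 -1.2429  4.5864] q [-33.0094  25.9005 -29.0146 -98.7107 -36.9618  44.773 ]
lift [-0.415 -0.001 -0.313  0.     0.     0.   ]
mid [0.5041 0.0511 0.1283] [-0.196  0.886 -0.607 -0.004  0.    -0.002]
5.431653352662666e-14 6.536575927359763 -30.137710286212698
7.397581744990945e-11 2.741975452830184 -19.046097723053872 [ -8.6141  -1.6859 -41.5478 -90.9234 -19.0461  16.0535]
```

Emit:
{"fn": "apply_moves", "kwargs": {"moves": [[-0.05,0,-0.037,0,0,0],[-0.13,0,-0.1,0,0,0],[-0.22,0,-0.165,0,0,0],[-0.31,0,-0.234,0,0,0],[-0.4,0,-0.3,0,0,0],[-0.415,0,-0.313,0,0,0],[-0.415,0,-0.313,0,0,0]]}}

```text
time_s: 13.9
tcp_pos: [0.6207, -0.1004, 0.1278]
eef_rot: [-179.9, 53.0, -164.7]
contact_force: [0.4, 0.8, -2.0]
gripper_width: 0.0603
```

```bash
python3 - <<'E'
from plan import *
st(); m=tcp_for([.5,.05,.222],15.5,37); print("mid",m[0],goal(*m)); 
p,d,i=snap("wrist",10)
E
```

```text
t 13.9 tcp [ 0.6207 -0.1004  0.1278] rot [-179.8656   53.0078 -164.7321] w 0.0603 F [ 0.371   0.82   -1.9607] q [-23.1498  11.659  -26.0493 -79.4182 -30.2007  13.2808]
mid [0.5041 0.0511 0.1283] [ 0.216  0.884 -0.293 -0.004  0.    -0.002]
```

View pics/wrist10.png

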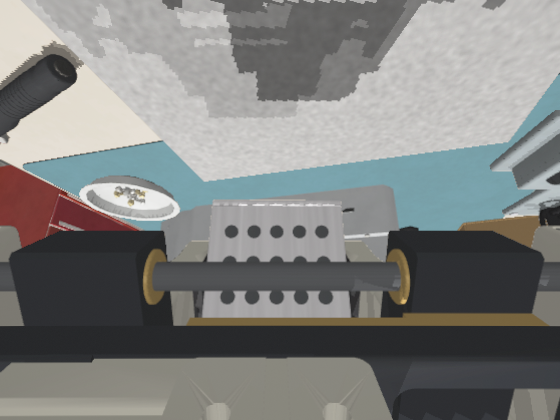

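The basket is held level between the pads and clear of the board. Next I carry it towards the stand.

Emit:
{"fn": "apply_moves", "kwargs": {"moves": [[0.022,0.088,-0.029,0,0,0],[0.05,0.2,-0.066,0,0,0],[0.08,0.33,-0.11,0,0,0],[0.112,0.46,-0.152,0,0,0],[0.144,0.59,-0.195,0,0,0],[0.176,0.72,-0.239,0,0,0],[0.2,0.82,-0.272,0,0,0],[0.216,0.884,-0.293,-0.004,0,0],[0.216,0.884,-0.293,-0.004,0,0]]}}

```text
time_s: 15.08
tcp_pos: [0.5032, 0.0517, 0.1274]
eef_rot: [179.7, 52.9, -164.8]
contact_force: [-0.4, 0.4, -0.9]
gripper_width: 0.0599
```

```bash
python3 - <<'E'
from plan import *
st(); s,p,R=pose(); pre=tcp_for(np.r_[O-u*.065,.222],15.5,37); print("pre",pre[0],goal(*pre)); print(tq(s['joints'],interp((p,R),pre,12)))
p,d,i=snap("top",11); crop(p,(130,140,290,270),5,"top11c"); snap("wrist",11)
E
```

```text
t 15.07 tcp [0.5032 0.0517 0.1274] rot [ 179.6687   52.9217 -164.7906] w 0.0599 F [-0.4324  0.365  -0.9485] q [ -8.6911  -1.6468 -41.6248 -90.8946 -19.1811  15.9354]
pre [0.5061 0.2783 0.1283] [-0.191  1.088  0.252  0.001 -0.001 -0.002]
(array([   4.6788,    6.7391,  -55.1131, -159.8106,  -25.7503,   78.2371]), np.float64(4.544735644644507e-11), np.float64(8.231531930651826), np.float64(-12.13917100418367))
```

View pics/top11c.png

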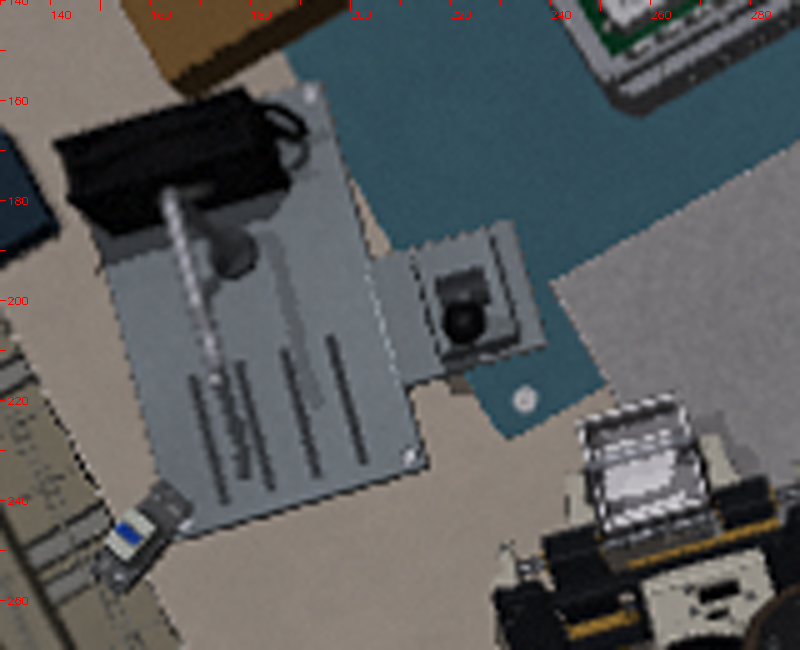

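View pics/wrist11.png

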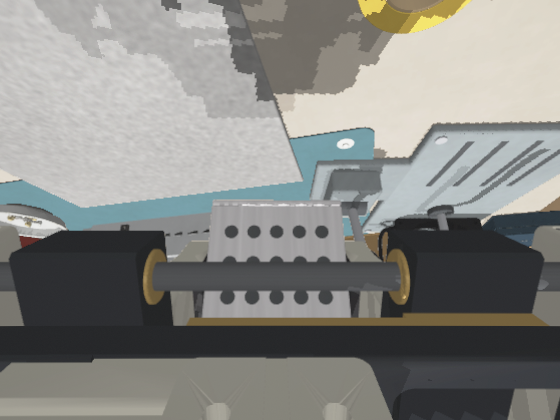

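```bash
python3 - <<'E'
from plan import *
s,p,R=pose(); i=load("top",11)[2]
B=p+R.apply(bt); yb=R.apply([0,1,0]); print("bar",B, proj(i,[B,B+.026*yb,B-.026*yb]))
Rs=np.array([[np.cos(a),-np.sin(a)],[np.sin(a),np.cos(a)]])
def S(x,y,z): return np.r_[O+Rs@[x,y],z]
print(proj(i,[S(-.021,0,.198),S(-.026,0,.2),S(0,0,.183),S(.09,0,.195)]))
print("plate",proj(i,[S(-.075,.083,.01),S(-.075,-.083,.01),S(.185,-.083,.01),S(-.015,-.135,.102)]))
crop(load("top",11)[0],(145,165,205,245),8,"hk11"); crop(load("top",11)[0],(230,205,290,260),8,"bk11")
E
```

```text
bar [0.5004 0.0496 0.2215] [[257.8216 229.6837]
 [248.554  232.2705]
 [267.0815 227.0978]]
[[172.2338 215.2312]
 [172.5122 216.8511]
 [171.5794 208.8485]
 [163.1236 177.8132]]
plate [[163.5875 247.3124]
 [214.8632 232.9547]
 [194.4375 154.8605]
 [222.5638 205.4921]]
```

View pics/hk11.png

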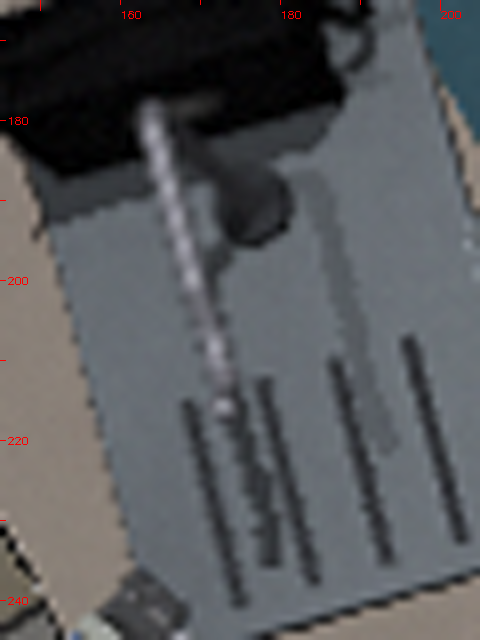

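View pics/bk11.png

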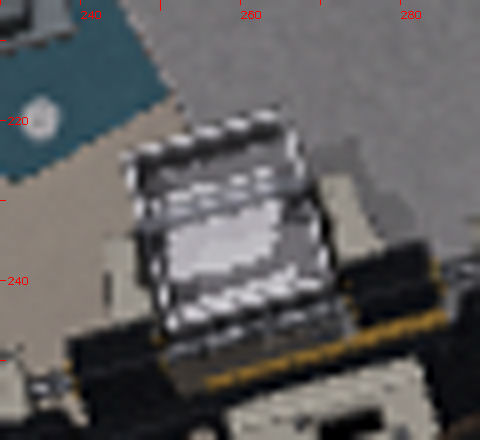

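Emit:
{"fn": "apply_moves", "kwargs": {"moves": [[-0.015,0.087,0.02,0,0,0],[-0.035,0.196,0.045,0,0,0],[-0.054,0.305,0.07,0,0,0],[-0.073,0.414,0.096,0,0,0],[-0.092,0.522,0.121,0,0,0],[-0.111,0.631,0.146,0,0,0],[-0.13,0.74,0.171,0,0,0],[-0.149,0.849,0.196,0,0,0],[-0.168,0.957,0.222,0,0,0],[-0.168,0.957,0.222,0,0,0]]}}

```text
time_s: 16.42
tcp_pos: [0.507, 0.25, 0.127]
eef_rot: [179.7, 52.8, -164.9]
contact_force: [-0.2, -0.6, -1.7]
gripper_width: 0.0597
```

```bash
python3 - <<'E'
from plan import *
st(); s,p,R=pose(); pre=tcp_for(np.r_[O-u*.055,.219],15.5,37); print("pre",pre[0],goal(*pre)); print(tq(s['joints'],interp((p,R),pre,12)))
p,d,i=snap("top",12); crop(p,(140,160,260,270),6,"top12c")
E
```

```text
t 16.43 tcp [0.507 0.25  0.127] rot [ 179.6617   52.7923 -164.8949] w 0.0597 F [-0.2248 -0.5615 -1.6567] q [   1.5235    4.8647  -51.9075 -148.5412  -21.6764   68.7006]
pre [0.5157 0.2809 0.1253] [-0.043  0.137  0.071  0.    -0.002 -0.003]
(array([   4.8695,    8.1462,  -54.6009, -160.764 ,  -26.5629,   79.1111]), np.float64(1.8524536769857466e-08), np.float64(1.2382013093504725), np.float64(-22.060667634420057))
```

View pics/top12c.png

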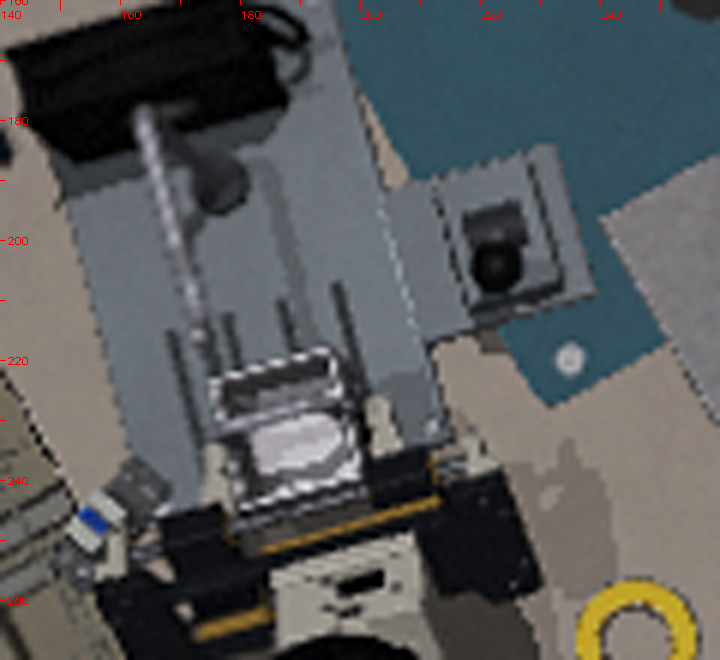

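Emit:
{"fn": "apply_moves", "kwargs": {"moves": [[-0.014,0.045,0.023,0,0,0],[-0.029,0.092,0.047,0,-0.001,-0.002],[-0.043,0.137,0.071,0,-0.002,-0.003],[-0.043,0.137,0.071,0,-0.002,-0.003],[-0.043,0.137,0.071,0,-0.002,-0.003]]}}

```text
time_s: 17.1
tcp_pos: [0.5157, 0.2803, 0.1256]
eef_rot: [-179.9, 53.0, -164.4]
contact_force: [0.6, 0.0, -1.1]
gripper_width: 0.0603
```

```bash
python3 - <<'E'
from plan import *
st(); s,p,R=pose(); B=p+R.apply(bt); print("bar",B,"stand frame",np.array([[np.cos(a),np.sin(a)],[-np.sin(a),np.cos(a)]])@(B[:2]-O))
p2,d,i=snap("top",13); crop(p2,(145,170,235,260),8,"top13c"); print(proj(i,[B,B+.026*R.apply([0,1,0]),B-.026*R.apply([0,1,0])]))
uv,P=cloud(i,d,(160,200,200,240)); 
m=(P[:,2]>.195); 
for z in range(3): pass
print(np.c_[uv[m],P[m]][::3])
E
```

```text
t 17.1 tcp [0.5157 0.2803 0.1256] rot [-179.9438   53.0063 -164.3673] w 0.0603 F [ 0.6465  0.0071 -1.0878] q [   4.664     8.0443  -54.4834 -160.1488  -26.4036   78.7313]
bar [0.5116 0.2793 0.2194] stand frame [-0.0552 -0.0005]
[[173.7582 226.0454]
 [164.6138 228.6251]
 [182.915  223.4631]]
[[169.     200.       0.5874   0.2993   0.1974]
 [170.     202.       0.5819   0.2966   0.1962]
 [171.     214.       0.5481   0.2928   0.1964]
 [171.     215.       0.5447   0.2918   0.2004]
 [172.     216.       0.5415   0.2884   0.203 ]
 [173.     217.       0.5394   0.2867   0.1977]
 [180.     223.       0.5197   0.262    0.2205]
 [183.     223.       0.5206   0.2552   0.2132]
 [176.     224.       0.5169   0.2728   0.2212]
 [179.     224.       0.5159   0.2629   0.2294]
 [182.     224.       0.517    0.2566   0.2197]
 [185.     224.       0.5189   0.2513   0.2046]
 [173.     225.       0.5135   0.2797   0.2271]
 [176.     225.       0.5145   0.2733   0.2185]
 [179.     225.       0.5143   0.2648   0.2198]
 [182.     225.       0.5152   0.2581   0.2121]
 [168.     226.       0.5114   0.2945   
[... 1276 characters left out ...]
  0.485    0.2165   0.2102]
 [189.     237.       0.4835   0.2406   0.1985]
 [192.     237.       0.482    0.2296   0.2132]
 [195.     237.       0.4819   0.2212   0.2144]
 [198.     237.       0.4822   0.2135   0.2111]
 [187.     238.       0.4809   0.2464   0.1969]
 [190.     238.       0.479    0.2344   0.2166]
 [193.     238.       0.4799   0.2279   0.2072]
 [196.     238.       0.4801   0.22     0.2051]
 [199.     238.       0.4796   0.211    0.2091]
 [185.     239.       0.4772   0.2499   0.2069]
 [188.     239.       0.4779   0.2431   0.1994]
 [191.     239.       0.4772   0.2333   0.2071]
 [194.     239.       0.4775   0.2257   0.2035]
 [197.     239.       0.4772   0.217    0.206 ]]
```

View pics/top13c.png

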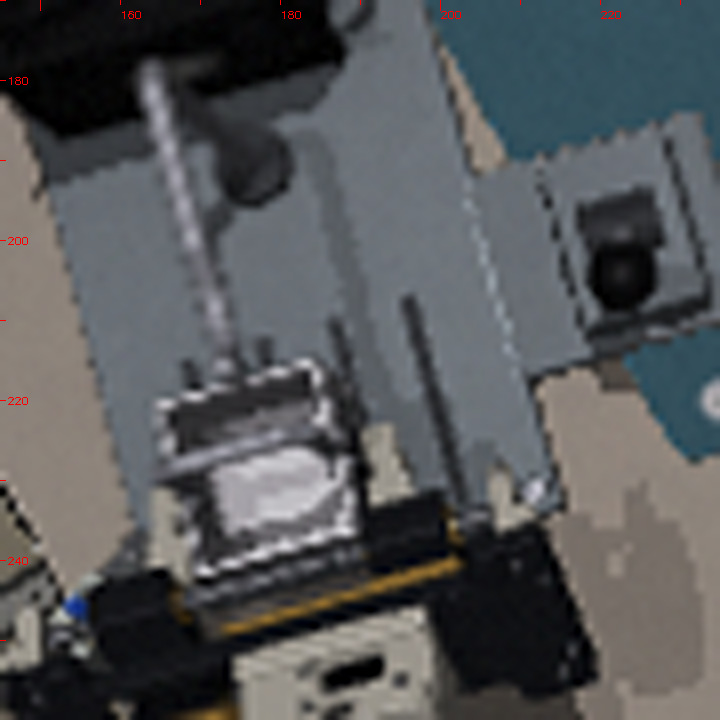

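```bash
python3 - <<'E'
from plan import *
s,p,R=pose()
for b in [(-40,23),(-30,21),(-21,20),(-12,18),(-5,15),(1,12),(1,6),(1,1),(1,-1)]:
    t=tcp_for(np.r_[O+u*b[0]/1000,.192+b[1]/1000],15.5,37); print(b,goal(*t).tolist())
E
```

```text
(-40, 23) [-0.027, 0.003, 0.074, 0.0, 0.0, 0.001]
(-30, 21) [-0.05, 0.003, 0.12, 0.0, 0.0, 0.001]
(-21, 20) [-0.073, 0.003, 0.159, 0.0, 0.0, 0.001]
(-12, 18) [-0.092, 0.003, 0.201, 0.0, 0.0, 0.001]
(-5, 15) [-0.101, 0.003, 0.238, 0.0, 0.0, 0.001]
(1, 12) [-0.107, 0.003, 0.271, 0.0, 0.0, 0.001]
(1, 6) [-0.083, 0.003, 0.289, 0.0, 0.0, 0.001]
(1, 1) [-0.063, 0.003, 0.304, 0.0, 0.0, 0.001]
(1, -1) [-0.055, 0.003, 0.31, 0.0, 0.0, 0.001]
```

Emit:
{"fn": "apply_moves", "kwargs": {"moves": [[-0.014,0.002,0.037,0,0,0],[-0.027,0.003,0.074,0,0,0],[-0.05,0.003,0.12,0,0,0],[-0.073,0.003,0.159,0,0,0],[-0.092,0.003,0.201,0,0,0],[-0.101,0.003,0.238,0,0,0],[-0.107,0.003,0.271,0,0,0],[-0.107,0.003,0.271,0,0,0]]}}

```text
time_s: 18.15
tcp_pos: [0.5699, 0.296, 0.1097]
eef_rot: [-180.0, 53.0, -164.4]
contact_force: [-0.2, -0.3, -0.8]
gripper_width: 0.06
```

```bash
python3 - <<'E'
from plan import *
st(); s,p,R=pose(); B=p+R.apply(bt); print("bar",B,"stand frame",np.array([[np.cos(a),np.sin(a)],[-np.sin(a),np.cos(a)]])@(B[:2]-O))
p2,d,i=snap("top",14); crop(p2,(145,165,235,255),8,"top14c"); print(proj(i,[B]))
for b in [(1,6),(1,1),(1,-1)]:
    t=tcp_for(np.r_[O+u*b[0]/1000,.192+b[1]/1000],15.5,37); print(b,goal(*t).tolist())
E
```

```text
t 18.15 tcp [0.5699 0.296  0.1097] rot [-179.9546   52.9804 -164.3908] w 0.06 F [-0.1951 -0.2793 -0.8496] q [   6.0482   14.8214  -50.4451 -164.1164  -28.7971   81.7885]
bar [0.5658 0.2949 0.2035] stand frame [0.0013 0.0001]
[[169.874  207.3136]]
(1, 6) [0.022, -0.001, 0.017, 0.001, -0.0, 0.001]
(1, 1) [0.042, -0.001, 0.032, 0.001, -0.0, 0.001]
(1, -1) [0.05, -0.001, 0.038, 0.001, -0.0, 0.001]
```

View pics/top14c.png

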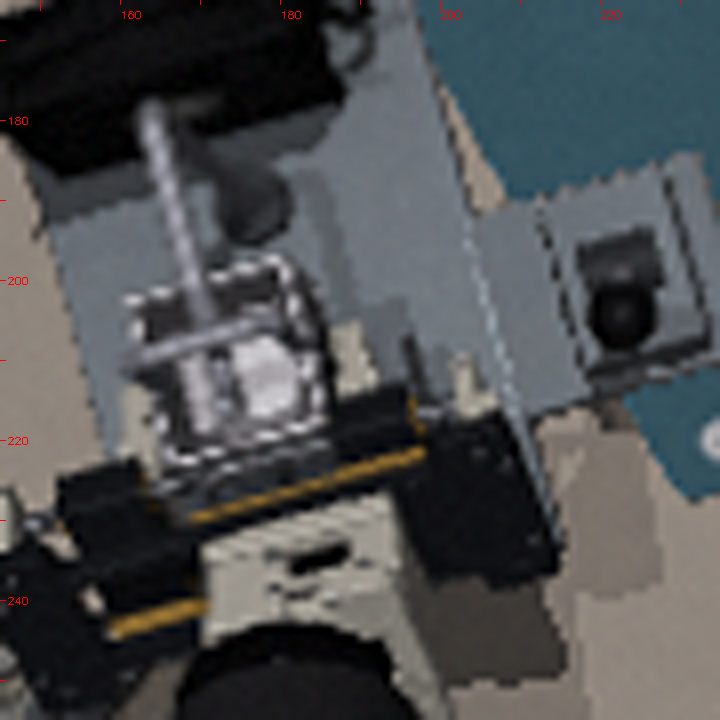

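The bar lies across the hook at about (170,207), with the hook tip in front of it at (171,217), so the bar is over the dip. I'll lower it now.

Emit:
{"fn": "apply_moves", "kwargs": {"moves": [[0.011,0,0.008,0,0,0],[0.022,0,0.017,0,0,0],[0.032,0,0.025,0,0,0],[0.042,0,0.032,0,0,0],[0.046,0,0.035,0,0,0],[0.046,0,0.035,0,0,0]]}}

```text
time_s: 18.95
tcp_pos: [0.5696, 0.296, 0.0982]
eef_rot: [-179.9, 53.0, -164.4]
contact_force: [0.2, 0.5, -1.6]
gripper_width: 0.0598
```

```bash
python3 - <<'E'
from plan import *
st(); s,p,R=pose(); B=p+R.apply(bt); print("bar",B,"stand frame",np.array([[np.cos(a),np.sin(a)],[-np.sin(a),np.cos(a)]])@(B[:2]-O))
E
```

```text
t 18.95 tcp [0.5696 0.296  0.0982] rot [-179.9482   52.9718 -164.3768] w 0.0598 F [ 0.2199  0.4518 -1.6253] q [   5.8601   16.782   -51.5526 -165.1997  -31.7678   83.2548]
bar [0.5655 0.2949 0.1919] stand frame [0.001  0.0001]
```

Emit:
{"fn": "apply_moves", "kwargs": {"moves": [[0.006,0,0.004,0,0,0],[0.01,0,0.008,0,0,0],[0.01,0,0.008,0,0,0]]}}

```text
time_s: 19.32
tcp_pos: [0.5709, 0.2964, 0.0975]
eef_rot: [-179.9, 53.2, -164.3]
contact_force: [-2.8, -0.1, 7.1]
gripper_width: 0.0597
```

```bash
python3 - <<'E'
from plan import *
st()
E
```

```text
t 19.32 tcp [0.5709 0.2964 0.0975] rot [-179.9258   53.2433 -164.3425] w 0.0597 F [-2.7914 -0.0745  7.1467] q [   5.8329   17.1645  -51.7176 -165.4292  -32.5701   83.5595]
```

Emit:
{"fn": "apply_moves", "kwargs": {"moves": [[-0.003,0,-0.002,0,0,0],[-0.003,0,-0.002,0,0,0],[-0.003,0,-0.002,0,0,0],[-0.003,0,-0.002,0,0,0]], "hand": -1}}

```text
time_s: 19.82
tcp_pos: [0.5709, 0.2964, 0.0981]
eef_rot: [-179.9, 53.2, -164.3]
contact_force: [-0.0, 0.4, 1.6]
gripper_width: 0.0866
```

```bash
python3 - <<'E'
from plan import *
st(); s,p,R=pose(); p2,d,i=snap("top",15); crop(p2,(145,165,235,255),8,"top15c"); 
for dd in (.05,.07,.1):
    t=(p-dd*R.apply([0,0,1]),R); print(dd,goal(*t),tq(s['joints'],interp((p,R),t,6)))
E
```

```text
t 19.82 tcp [0.5709 0.2964 0.0981] rot [-179.9315   53.2314 -164.3498] w 0.0866 F [-0.0362  0.411   1.5914] q [   5.8438   17.0507  -51.6516 -165.372   -32.3834   83.476 ]
0.05 [-0.   -0.   -0.25  0.   -0.    0.  ] (array([   5.4048,    9.0937,  -52.7261, -161.0848,  -25.8422,   79.0339]), np.float64(1.996826805821829e-13), np.float64(1.4083801213117546), np.float64(-25.842218542401074))
0.07 [-0.   -0.   -0.35  0.   -0.    0.  ] (array([   5.4958,    5.566 ,  -52.4616, -158.3105,  -22.2686,   75.911 ]), np.float64(1.1366574763734948e-11), np.float64(2.1690073385465602), np.float64(-22.26855069451579))
0.1 [-0.  -0.  -0.5  0.  -0.   0. ] (array([   6.6622,   -0.037 ,  -50.7737, -152.0775,  -15.3508,   68.3376]), np.float64(5.386947788746134e-10), np.float64(4.752394559580907), np.float64(-15.350838443976013))
```

View pics/top15c.png

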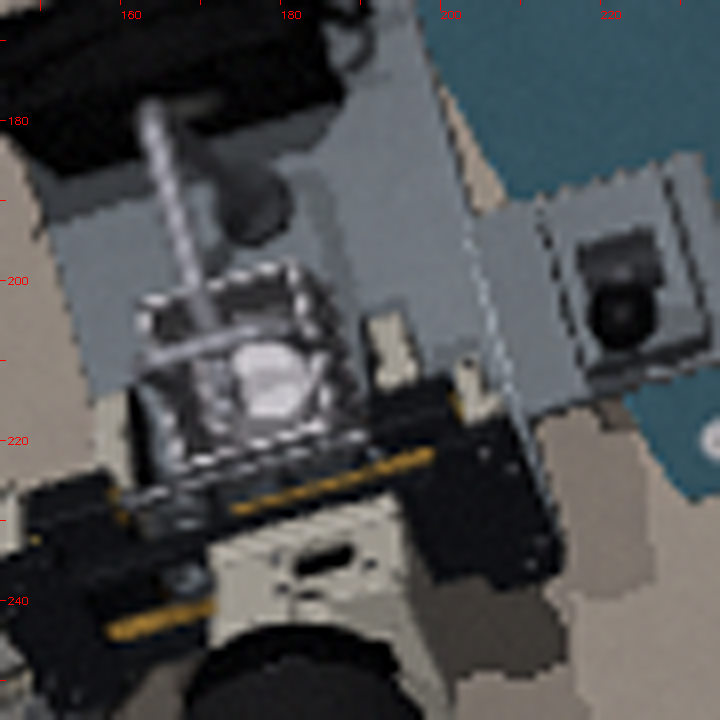

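The basket hangs on the hook and the fingers are open on both sides of it. I'm backing out along the tool axis.

Emit:
{"fn": "apply_moves", "kwargs": {"moves": [[0,0,-0.04,0,0,0],[0,0,-0.1,0,0,0],[0,0,-0.17,0,0,0],[0,0,-0.25,0,0,0],[0,0,-0.33,0,0,0],[0,0,-0.4,0,0,0],[0,0,-0.45,0,0,0],[0,0,-0.45,0,0,0]]}}

```text
time_s: 20.88
tcp_pos: [0.501, 0.277, 0.1535]
eef_rot: [-179.8, 53.4, -164.3]
contact_force: [0.6, 0.0, 0.2]
gripper_width: 0.0873
```

```bash
python3 - <<'E'
from plan import *
st(); p2,d,i=snap("top",16); crop(p2,(145,165,235,255),8,"top16c"); snap("wrist",16)
E
```

```text
t 20.88 tcp [0.501  0.277  0.1535] rot [-179.8457   53.3842 -164.2615] w 0.0873 F [0.5776 0.0445 0.1833] q [   5.9838    1.623   -51.6042 -154.2913  -17.9011   71.2377]
```

View pics/top16c.png

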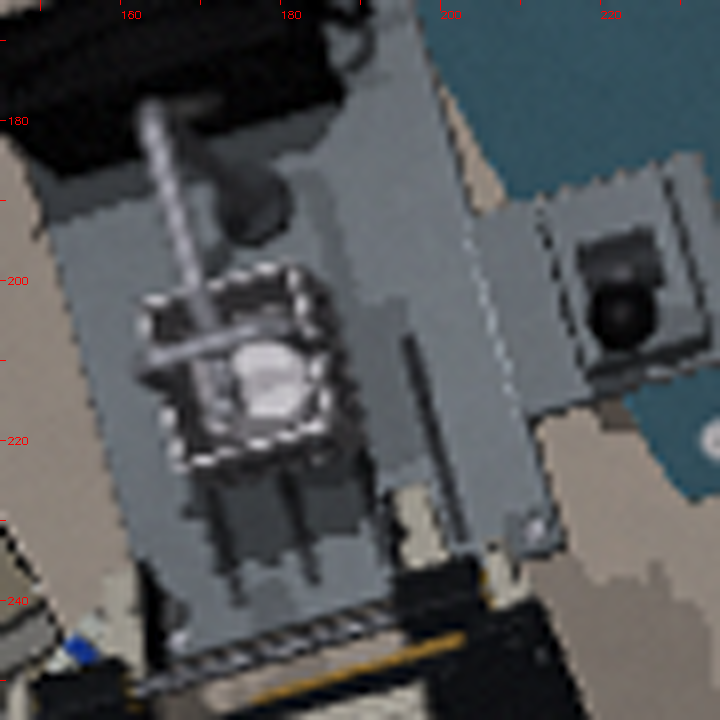

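View pics/wrist16.png

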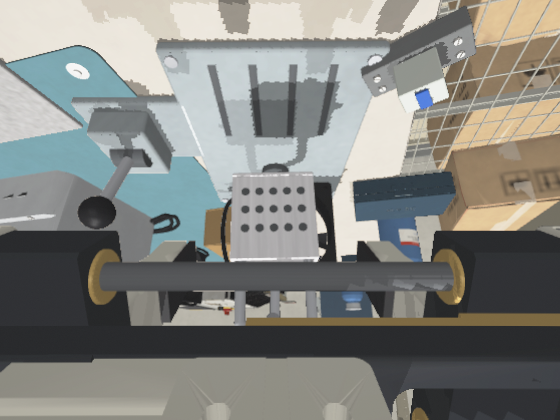

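The basket hangs freely on the hook, with the hook crossing the bar at (170,207), and the ball is still on the off side at (222,204). Next I measure the ball and plan a tool-down push with the fingers shut.

```bash
python3 - <<'E'
from plan import *
p2,d,i=load("top",16)
Ri=np.array([[np.cos(a),np.sin(a)],[-np.sin(a),np.cos(a)]])
for z in (.102,.106): b=at_z(i,[(222,203.7)],z)[0]; print("ball",b,"stand",Ri@(b[:2]-O))
wi=load("wrist",16)[2]; 
# triangulate with wrist pixel
r1=rays(i,[(222,203.7)])[0]@i['T'][:3,:3].T; r2=rays(wi,[(97,212)])[0]@wi['T'][:3,:3].T
A=np.c_[r1,-r2]; t=np.linalg.lstsq(A,wi['T'][:3,3]-i['T'][:3,3],rcond=None)[0]
print(i['T'][:3,3]+t[0]*r1, wi['T'][:3,3]+t[1]*r2)
s,p,R=pose(); q=s['joints']; P=(p,R)
def S(x,y,z): 
    return np.r_[O+Ri.T@[x,y],z]
W=[("M1",(np.array([.50,.12,.17]),Rtool(15.5,37)*FL),10),("M2",(np.array([.48,.03,.22]),Rtool(15.5,60)*FL),10),("M3",(np.array([.50,.05,.26]),Rtool(15.5,90)*FL),8),
("M4",(S(-.075,-.135,.26),Rdown(195.5)),12),("M5",(S(-.075,-.135,.09),Rdown(195.5)),8),("end",(S(.026,-.135,.09),Rdown(195.5)),8)]
for n,t,k in W:
    print(n,t[0].round(3),tq(q,interp(P,t,k))); q=tq(q,interp(P,t,k))[0]; P=t
E
```

```text
ball [0.5916 0.1621 0.102 ] stand [-0.0094 -0.1348]
ball [0.591  0.1617 0.106 ] stand [-0.0101 -0.1351]
[0.591  0.1617 0.1054] [0.5898 0.1583 0.1048]
M1 [0.5  0.12 0.17] (array([  14.5526,   -3.2954,  -39.7877, -114.0284,   -0.61  ,   24.6528]), np.float64(0.011082759319984148), np.float64(17.905748251322258), np.float64(-0.6100000319138192))
M2 [0.48 0.03 0.22] (array([ 14.7988,  -8.5024, -41.7154, -80.3791,  -1.813 ,  -9.2992]), np.float64(0.10527394064600365), np.float64(33.95197734939254), np.float64(-1.813017056205238))
M3 [0.5  0.05 0.26] (array([  28.0877,    2.8246,  -17.6098,    0.    ,  -69.5656, -102.5877]), np.float64(2.0189178778698412e-10), np.float64(108.86204281374893), np.float64(-31.895009115998832))
M4 [0.528 0.144 0.26 ] (array([ 35.7214,   7.3254, -12.5592,   0.    , -70.1154, -20.2214]), np.float64(2.685004903969244e-09), np.float64(6.935487338981648), np.float64(-69.5888378320253))
M5 [0.528 0.144 0.09 ] (array([ 35.7214,  16.1075, -25.6532,  -0.    , -48.2393, -20.2214]), np.float64(5.484639503185391e-11), np.float64(2.790144508070931), np.float64(-48.239276030966636))
end [0.626 0.171 0.09 ] (array([ 32.4646,  24.4203, -12.5149,  -0.    , -53.0648, -16.9646]), np.float64(1.548494011328494e-12), np.float64(1.709399287766935), np.float64(-48.763190517761096))
```

```bash
cat > leg.py <<'E'
from plan import *
Ri=np.array([[np.cos(a),np.sin(a)],[-np.sin(a),np.cos(a)]])
def S(x,y,z): return np.r_[O+Ri.T@[x,y],z]
def run(W,q=None,P=None):
    s,p,R=pose(); q=s['joints'] if q is None else q; P=(p,R) if P is None else P
    for n,t,k in W:
        r=tq(q,interp(P,t,k)); print(n,t[0].round(3),"e",round(r[1],4),"d",round(r[2],1),"q5max",round(r[3],1),r[0].round(1)); q=r[0]; P=t
E
python3 - <<'E'
from leg import *
F=lambda az,t: Rtool(az,t)*FL
run([("a",(np.array([.504,.051,.128]),F(15.5,37)),14),("b",(np.array([.52,-.05,.17]),F(15,45)),8),("c",(np.array([.52,-.12,.22]),F(15,52)),8),("d",(np.array([.5,-.05,.26]),F(15,88)),10),("M4",(S(-.075,-.135,.26),Rdown(195.5)),12)])
print()
for az,t in ((15.5,37),(25,37),(25,45),(35,40),(35,50)):
  print(az,t); run([("p0",(S(-.075,-.145,.11),F(az,t)),10),("p1",(S(.045,-.145,.11),F(az,t)),10)])
E
```

```text
a [0.504 0.051 0.128] e 0.0 d 8.6 q5max -4.8 [ -8.8  -1.6 -41.6 -91.  -19.2  16.3]
b [ 0.52 -0.05  0.17] e 0.0075 d 18.6 q5max -3.2 [ 12.5  -5.5 -44.2 -48.8  -3.2 -39.4]
c [ 0.52 -0.12  0.22] e 0.0 d 32.0 q5max -5.1 [ -0.3  -7.8 -35.6 -21.1 -26.8 -58.8]
d [ 0.5  -0.05  0.26] e 0.0 d 9.4 q5max -28.8 [ 16.7   1.6 -19.    0.1 -67.4 -91.7]
M4 [0.528 0.144 0.26 ] e 0.0 d 6.1 q5max -67.6 [ 35.7   7.3 -12.6  -0.  -70.1 -20.2]

15.5 37
p0 [0.531 0.135 0.11 ] e 0.0 d 5.7 q5max -15.0 [  -7.     4.9  -43.3 -115.8  -19.9   41.3]
p1 [0.647 0.167 0.11 ] e 0.0 d 1.6 q5max -13.4 [   0.4   13.7  -30.3 -116.   -13.4   35.8]
25 37
p0 [0.531 0.135 0.11 ] e 0.0 d 10.1 q5max -10.7 [ -4.4   5.5 -38.9 -98.2 -23.4  27.7]
p1 [0.647 0.167 0.11 ] e 0.0 d 1.6 q5max -16.8 [  3.9  13.9 -26.3 -94.2 -16.8  17.5]
25 45
p0 [0.531 0.135 0.11 ] e 0.0199 d 29.5 q5max -0.6 [  17.     0.6  -37.8 -111.8   -0.6   22.8]
p1 [0.647 0.167 0.11 ] e 0.0314 d 61.2 q5max -0.6 [ 26.    4.  -39.3 -52.2  -0.6 -38.5]
35 40
p0 [0.531 0.135 0.11 ] e 0.0062 d 22.6 q5max -0.6 [  20.5    0.6  -36.9 -101.2   -0.6   11.9]
p1 [0.647 0.167 0.11 ] e 0.0 d 24.9 q5max -21.7 [  7.3  14.4 -23.  -74.5 -21.7   2. ]
35 50
p0 [0.531 0.135 0.11 ] e 0.0263 d 24.0 q5max -0.6 [  17.7    0.5  -37.8 -114.5   -0.6   26. ]
p1 [0.647 0.167 0.11 ] e 0.0 d 77.8 q5max -9.4 [ 23.9  13.3 -27.  -35.2 -12.4 -46.9]
```

```bash
python3 - <<'E'
from leg import *
F=lambda az,t: Rtool(az,t)*FL
t=(S(-.072,-.146,.097),F(15.5,37)); st()
run([("p0",t,10),("p1",(S(.041,-.146,.097),F(15.5,37)),10)]); print(goal(*t))
E
```

```text
t 20.98 tcp [0.5014 0.277  0.1526] rot [-179.9036   53.2967 -164.3268] w 0.0878 F [-0.8804  0.2683  0.5341] q [   5.9726    1.786   -51.594  -154.3595  -17.9606   71.2909]
p0 [0.534 0.135 0.097] e 0.0 d 5.2 q5max -16.9 [ -10.8    8.   -45.3 -121.2  -24.5   50.2]
p1 [0.643 0.165 0.097] e 0.0 d 1.4 q5max -18.0 [  -3.4   15.5  -33.1 -123.2  -18.    46.2]
[ 0.243 -0.73   0.14   0.     0.003  0.001]
```

Emit:
{"fn": "apply_moves", "kwargs": {"moves": [[0.02,-0.06,0.01,0,0,0],[0.04,-0.14,0.02,0,0,0],[0.06,-0.23,0.04,0,0,0],[0.09,-0.32,0.055,0,0,0],[0.12,-0.42,0.075,0,0,0],[0.16,-0.52,0.095,0,0,0],[0.2,-0.62,0.12,0,0,0],[0.235,-0.7,0.135,0,0.003,0],[0.243,-0.73,0.14,0,0.003,0],[0.243,-0.73,0.14,0,0.003,0]], "hand": 1}}

```text
time_s: 22.22
tcp_pos: [0.5344, 0.1345, 0.0967]
eef_rot: [-180.0, 53.0, -164.4]
contact_force: [-0.4, -0.3, -0.2]
gripper_width: 0.0007
```

```bash
python3 - <<'E'
from leg import *
F=lambda az,t: Rtool(az,t)*FL
st(); s,p,R=pose(); print("stand",Ri@(p[:2]-O))
for x in (-.03,0.02,.036,.04): print(x,goal(S(x,-.146,.097),F(15.5,37)))
p2,d,i=snap("top",17); crop(p2,(145,165,255,260),7,"top17c")
E
```

```text
t 22.23 tcp [0.5344 0.1345 0.0967] rot [-179.9604   52.9926 -164.4117] w 0.0007 F [-0.3745 -0.3126 -0.2165] q [ -11.0012    8.0874  -45.3573 -121.1149  -24.6311   50.3468]
stand [-0.0718 -0.1461]
-0.03 [-0.127  0.     0.166  0.    -0.     0.001]
0.02 [-0.278  0.     0.366  0.    -0.     0.001]
0.036 [-0.326  0.     0.43   0.    -0.     0.001]
0.04 [-0.338  0.     0.446  0.    -0.     0.001]
```

View pics/top17c.png

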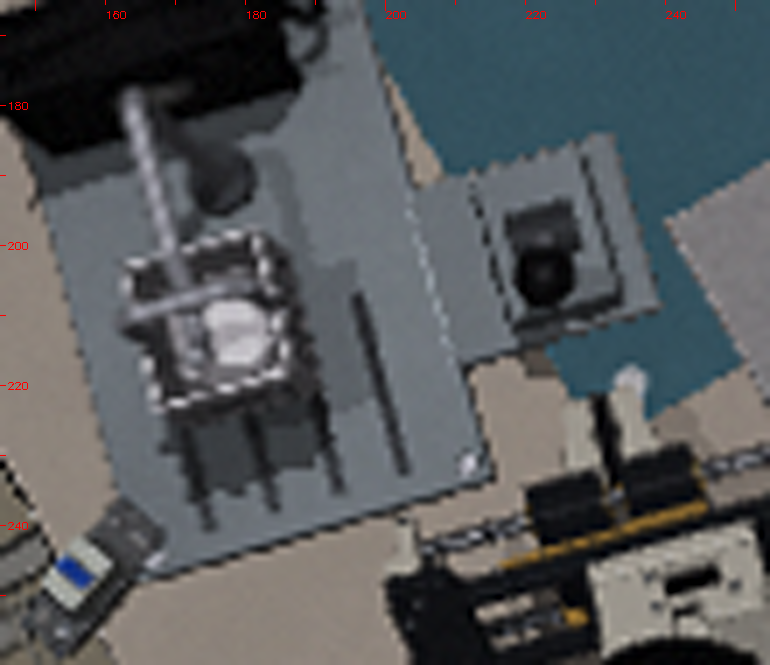

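Emit:
{"fn": "apply_moves", "kwargs": {"moves": [[-0.04,0.02,0.053,0,0,0],[-0.085,0.035,0.112,0,0,0],[-0.127,0.035,0.166,0,0,0],[-0.165,0.035,0.217,0,0,0],[-0.203,0.035,0.267,0,0,0],[-0.241,0.035,0.317,0,0,0],[-0.278,0.035,0.366,0,0,0],[-0.278,0.035,0.366,0,0,0]]}}

```text
time_s: 23.28
tcp_pos: [0.622, 0.1665, 0.0974]
eef_rot: [-179.9, 53.0, -164.4]
contact_force: [0.4, -0.3, -0.4]
gripper_width: 0.0005
```

```bash
python3 - <<'E'
from leg import *
F=lambda az,t: Rtool(az,t)*FL
st(); s,p,R=pose(); print("stand",Ri@(p[:2]-O))
for x in (.036,.041): print(x,goal(S(x,-.139,.097),F(15.5,37)))
p2,d,i=snap("top",18); crop(p2,(145,165,255,260),7,"top18c")
E
```

```text
t 23.27 tcp [0.622  0.1665 0.0974] rot [-179.9433   53.0424 -164.3577] w 0.0005 F [ 0.3897 -0.2996 -0.3691] q [  -4.5748   14.3167  -36.2048 -125.567   -19.7756   49.7111]
stand [ 0.0211 -0.1386]
0.036 [-0.043 -0.002  0.061  0.001  0.     0.001]
0.041 [-0.058 -0.002  0.081  0.001  0.     0.001]
```

View pics/top18c.png

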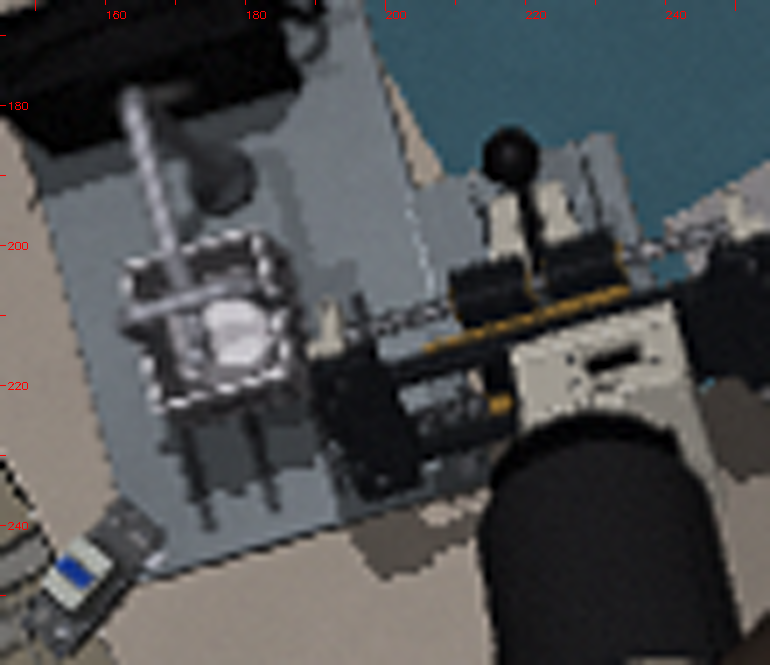

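Emit:
{"fn": "apply_moves", "kwargs": {"moves": [[0,-0.02,0,0,0,0],[-0.015,-0.022,0.02,0,0,0],[-0.03,-0.022,0.041,0,0,0],[-0.043,-0.022,0.061,0,0,0],[-0.05,-0.022,0.071,0,0,0],[-0.058,-0.022,0.081,0,0,0],[-0.058,-0.022,0.081,0,0,0]]}}

```text
time_s: 24.2
tcp_pos: [0.6415, 0.1676, 0.0966]
eef_rot: [-179.9, 53.0, -164.3]
contact_force: [-2.1, -1.4, -0.4]
gripper_width: 0.0002
```

```bash
python3 - <<'E'
from leg import *
F=lambda az,t: Rtool(az,t)*FL
st(); s,p,R=pose(); print("stand",Ri@(p[:2]-O))
p2,d,i=snap("top",19); crop(p2,(145,165,255,260),7,"top19c"); print(proj(i,[S(.0584,-.135,.102)]))
E
```

```text
t 24.2 tcp [0.6415 0.1676 0.0966] rot [-179.9394   52.9956 -164.3404] w 0.0002 F [-2.0671 -1.3647 -0.3905] q [  -3.4411   15.534   -33.5237 -124.0426  -18.3103   47.2066]
stand [ 0.0402 -0.1428]
[[216.3235 182.0885]]
```

View pics/top19c.png

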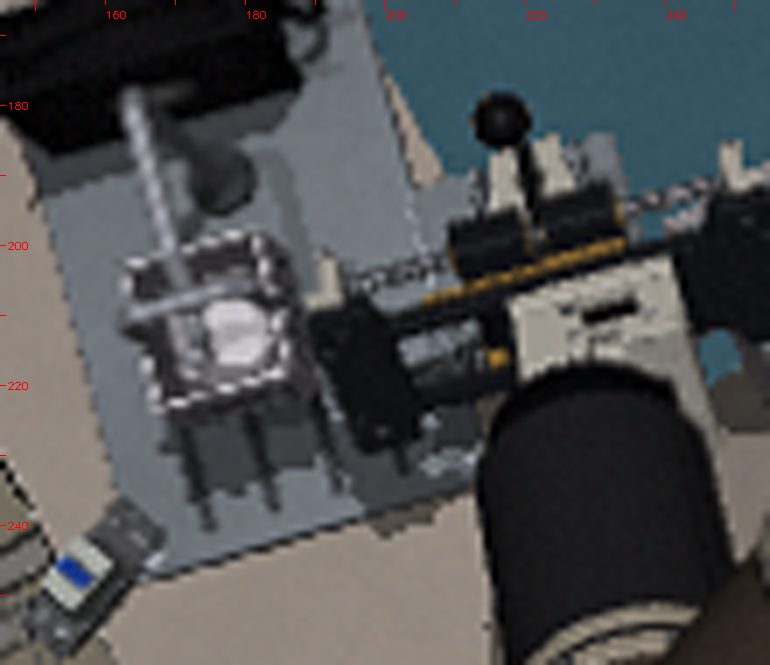

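Emit:
{"fn": "apply_moves", "kwargs": {"moves": [[-0.006,0,0.008,0,0,0],[-0.009,0,0.012,0,0,0],[-0.009,0,0.012,0,0,0]]}}

```text
time_s: 24.62
tcp_pos: [0.6426, 0.168, 0.0959]
eef_rot: [-179.9, 52.9, -164.3]
contact_force: [-12.2, -5.4, 7.1]
gripper_width: 0.0006
```

```bash
python3 - <<'E'
from leg import *
st(); s,p,R=pose(); print("stand",Ri@(p[:2]-O))
E
```

```text
t 24.62 tcp [0.6426 0.168  0.0959] rot [-179.8863   52.8926 -164.2876] w 0.0006 F [-12.1805  -5.3504   7.1308] q [  -3.2523   15.6324  -33.2971 -123.8729  -18.0531   46.9304]
stand [ 0.0413 -0.1427]
```

The force rose to about 13 N and the tool stopped advancing, so the lever is on its end stop. I'm backing straight out.

Emit:
{"fn": "apply_moves", "kwargs": {"moves": [[0.02,0,-0.027,0,0,0],[0.07,-0.01,-0.093,0,0,0],[0.14,-0.03,-0.187,0,0,0],[0.21,-0.05,-0.28,0,0,0],[0.28,-0.08,-0.373,0,0,0],[0.32,-0.15,-0.44,0,0,0],[0.32,-0.25,-0.47,0,0,0],[0.32,-0.35,-0.5,0,0,0],[0.32,-0.45,-0.5,0,0,0],[0.32,-0.45,-0.5,0,0,0]]}}

```text
time_s: 25.88
tcp_pos: [0.5527, 0.0485, 0.1058]
eef_rot: [-179.8, 52.9, -164.3]
contact_force: [0.4, 0.6, -0.5]
gripper_width: 0.0003
```

```bash
python3 - <<'E'
from leg import *
st(); p2,d,i=snap("top",20); crop(p2,(145,165,255,260),7,"top20c"); print(proj(i,[S(.0584,-.135,.102)]))
r=at_z(i,[(215.3,182)],.102)[0]; print("ball stand",Ri@(r[:2]-O)); p3,_,_=snap("scene",20); crop(p3,(100,200,300,330),4,"sc20c")
uv,P=cloud(i,d,(160,195,190,225)); m=(P[:,2]>.18); print("near bar",P[m].max(0))
E
```

```text
t 25.88 tcp [0.5527 0.0485 0.1058] rot [-179.8207   52.9393 -164.2831] w 0.0003 F [ 0.4434  0.6455 -0.4542] q [-14.2299   6.732  -38.6296 -99.9875 -23.6864  30.0068]
[[216.3235 182.0885]]
ball stand [ 0.0595 -0.1321]
near bar [0.6018 0.3251 0.2095]
```

View pics/top20.png

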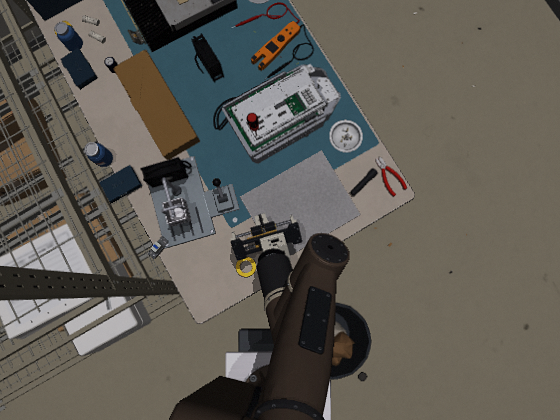

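View pics/top20c.png

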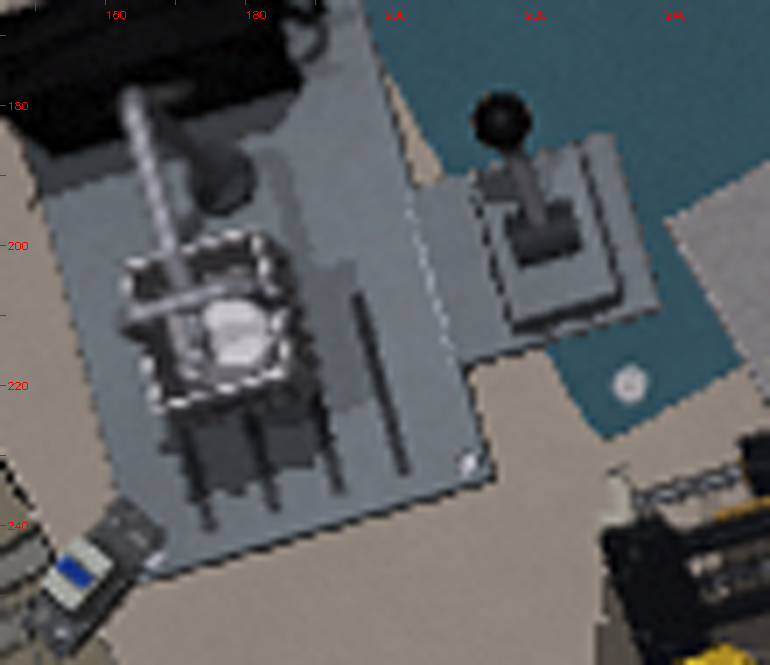

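View pics/sc20c.png

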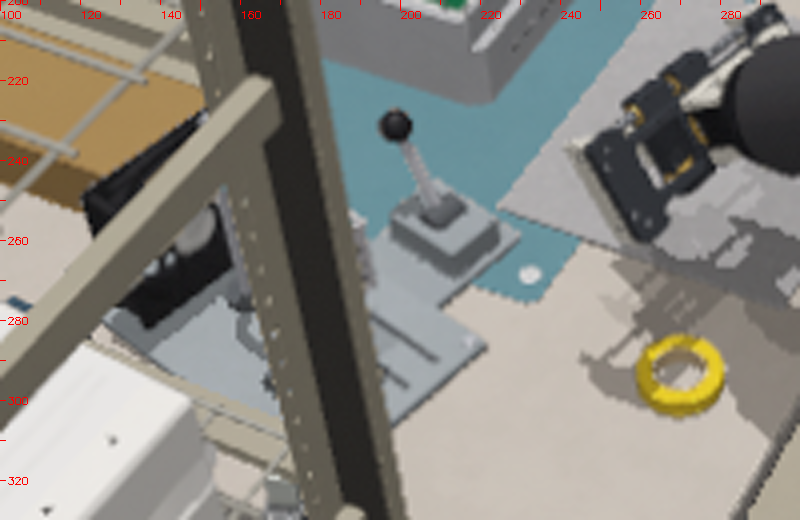

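The lever is fully over: the ball measures x≈59 mm in the stand frame and must be 58 mm. The basket is hanging, the tape, torch and cutters are where they started, and the arm is clear. I'm handing in.

```bash
python3 - <<'E'
from plant import r
print(r.close_job())
from h import st; st()
E
```

```text
the job is handed in; nothing more can be done
None
the job is handed in; nothing more can be done
```

The job is done and handed in at about 26 s of the 61 s allowed; no verdict was reported.

- **Standing it up:** I lifted the basket by its bar, turned it up about its bottom edge and let go. The wrist camera showed it standing free on the board.
- **Hanging it:** I took it again by its two side faces, with the fingers clear of the handle. I lowered the bar over the hook tip into the dip until it touched (about 7 N), let go and backed out. The later top pictures show it still hanging with the hook across the middle of the bar.
- **Blower switch:** With the fingers shut, I pushed the toggle lever towards the blower. It stopped against its end stop with the push at about 14 N. Afterwards the ball measured 59 mm along the stand's x, against an expected 58 mm.

In the last pictures the tape, torch and cutters lie where they started. The arm was clear of everything, with the measured force near zero. No check failed. The ball's sideways position came out about 3 mm off the expected value, roughly one pixel in that camera. The scene camera's view of the hook was blocked by a rack post, so the hanging was checked with the top camera, and with the wrist camera just after letting go.

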